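# Seat the brass forming mandrel in the bench socket

## Task

First lift the steel retaining bar out of its two brackets and lay it on the cork mat, leaving both mandrels standing in the rack. Then take the mandrel with the brass collar and head out of the leaning rack, stand it upright with its shank in the blind hole of the wooden block, feeling for the hole because the block was clamped by eye, press it straight in until it is fully home with the collar flush on the block, and let go. Leave the black mandrel where it stands, and do not knock over the cup or the jar.

Things in the scene. Friction and masses are not known exactly. Their poses are not given: they have to be found in the camera images.
- rack: wooden rack, fixed; foot 125 (x) by 250 mm (y), origin at the centre of its underside, open side +x. The board leans 30 degrees from vertical, upper end towards its -x; two mandrels stand on its ledge leaning alike, at y = +46 and -46 mm, either way round. It ends 60 mm up the mandrels. Brackets for the bar at y = +94 and -94 mm, up to 106 mm above the bench
- bar_grip (a point): centre of the orange handle, 14 (x) by 34 (y) by 45 mm high, upright on the middle of the retaining bar: a steel flat 212 mm long (y), 20 wide (x), 12 thick. This point is 38 mm above the bar's underside, 19 mm below the handle's top. The bar lies along the rack's y in two bracket slots 18 mm deep, open upwards, 3 mm wider than the bar, and comes out straight up; 0.25 kg
- mat: cork mat fixed on the bench, 240 mm (x) by 150 mm (y), 4 mm thick; origin at the centre of its underside
- brass_mandrel_grip (a point): centre of the square brass head (22 by 22 mm, 50 mm long, flats facing its x and y) of the brass mandrel. z runs from shank to head. This point lies 86 mm above the shank's end; the mandrel is 111 mm long, 0.2 to 0.35 kg. At the start its y is along the rack's y. Lift it straight up, or 3 to 6 mm along its axis and then square off the board; farther along its axis the collar catches
- brass_mandrel_tip (a point): centre of the end face of the brass mandrel's shank; z runs from shank to head. Shank: round steel, 20 mm diameter, 38 mm long, square-edged; above it a brass collar 34 mm diameter, 8 mm thick, then a round body 28 mm diameter, 15 mm long, then the head. Hard or repeated touches of the shank slowly turn the mandrel in a grip
- black_mandrel_grip (a point): centre of the square head of the other mandrel, of the same shape but with black collar and head
- foot: green fixed steel foot of the socket, 130 by 130 by 10 mm, origin at the centre of its underside; on it a wooden block 84 by 84 mm, its top 66 mm above this origin. In the middle of the block's top one vertical blind hole, 23 mm diameter, 46 mm deep, no chamfer. The block was clamped by eye: the hole's centre lies up to 3.5 mm from the foot's centre along x and as much along y
- stop (a joint): rubber stop in the blind hole. Its top is 14 mm below the mouth at 0, deeper by this value (m); 0.030 is its end. It slides down stiffly, resisting with about 7 N (up to 18 N if pushed at 25 mm/s), and does not spring back: the shank must push it to about 0.024 before the collar lies on the block. The mandrel's weight alone does not move it
- cup: wooden cup of brushes and pencils, 72 mm diameter, 95 mm high without the brushes, 170 mm with them; origin at the centre of its underside
- jar: amber jar, 68 mm diameter, 85 mm high; origin at the centre of its underside
There are look-alikes about, which are no part of the job. What is shaped like the part that bears bar_grip but pink is not meant. What is shaped like the part that bears brass_mandrel_grip but turquoise is not meant.

How it is judged:
By the outcome, as a careful person would: the job done as asked, in the order asked, and still so for the second after the job is handed in, with the robot touching nothing.
It also fails if it takes over 70 s, if anything falls off the work surface, if the arm or the gripper's body presses on something with over 40 N, if the wrist force passes 120 N, or if a joint passes its speed limit or range.

## Robot

A 6-joint arm with a two-finger parallel gripper is mounted at the origin on the work surface. World frame = base frame: x ahead of the robot, y to its left, z up, the work surface at z = 0. Lengths are in m, angles in rad, forces in N, time in s.
With the tool pointing down it reaches from about 0.3 to 0.75 m from the base axis. Payload 8.5 kg.
Tool frame: the origin (TCP) lies at the very end of the fingers, on their centre line; the grasp point (between the pads) lies r.grip_depth behind it (r.grip_depth is the distance from the TCP to the grasp point, in m); x points along the fingers, y is the direction in which the jaws open and shut, and the axes are right-handed (so a half turn about x gives the same grasp; the last joint's range is limited). The gripper opens to 88 mm and grips with 3 to 60 N. Pads are 18 mm wide; open, the fingers measure 123 mm over their backs; the gripper's body (75 mm by 187 mm) begins 45 mm behind the grasp point.
Start: joints at [0.948, 0.381, 1.297, -0, 1.464, -0.215], TCP at [0.218, 0.505, 0.206] pointing down, gripper open.
Joint ranges: [-3.11, 3.11], [-0.89, 2.33], [0.22, 2.48], [-1.42, 4.56], [0.17, 2.85], [-2.88, 2.88]. Speed limits (rad/s): [2.39, 2.39, 3.14, 3.14, 3.14, 3.14].

## Interface

Orientations are given as a unit quaternion [x, y, z, w].
In Python, from station import read_state, capture, camera_params, ticket, r gives the robot as it stands.
- The arm moves only by the shell command python3 -m creep 'ROWS' [OPENING] [FORCE]. ROWS is a JSON object of lists of equal length, an entry for each row: "dp": the shift along the tool's x, y, z in cm, a list of three; "turn": the turn, a rotation vector about the tool's x, y, z in degrees, a list of three. In form: {"dp": [[dx, dy, dz], ...], "turn": [[ax, ay, az], ...]}. A call has 1 to 5 rows; each row is the pose to reach, as a shift and turn from the pose commanded when the call began, along the tool's axes at that moment; what a row does not reach only later rows make up. A row lasts 1/12 s, in which the tool goes at most 41.7 mm and 7.16 degrees, less where a joint would pass 70% of its speed; a pose out of reach is approached as far as the arm can. A call with a gripper value outside its range is refused whole. OPENING is the closure, from 0 (fully open) to 1 (shut), set as the call begins (- or left out, the last holds). The fingers move at their own pace and stop on an object; FORCE is the grip in N (left out, the last holds). Time passes only in rows, so rows that repeat a pose let the fingers close. It gives the time, the measured TCP pose, the force and the opening at its end, in the units of the state.
- read_state(): the state, without advancing time (a new reading comes with each control period).
- capture(name): name is "scene" or "top" or "wrist"; returns (picture, depth): 400x640x3 uint8, blue, green, red; 400x640 float32, m along the optical axis (not along the pixel's ray), 0 where there is no reading.
- camera_params(name): a dict with "intrinsics" (3x3 intrinsics, pixels), "xyz" and "orientation" of the camera in the world; the wrist camera has in their place "mount" (4x4, takes a point from camera to tool coordinates, whose origin is the TCP and whose axes are the tool frame's). Camera axes: x right, y down, z forward; pixel columns grow to the right and rows downward; lengths in m; the calibration is good to about 2 mm. A picture is of the moment at which its call begins: read the wrist's pose just before it. camera_params takes no time and is no camera call.
- ticket.hand_in(): hands the job in, once; it reports no verdict.
The state is a dict: "time_s": time; "q": joint angles; "joint_vel": joint speeds; "tau": joint torques, N m; "position": TCP position; "ee_rot": TCP orientation; "ft_force": force on the tool from outside, world axes, zero at the start; "ft_torque": the same for the moment, N m; "opening": finger opening in m.
Only numpy, scipy, OpenCV 4.12 (cv2) and the standard library are available. Lean on these libraries where they do the work, as an engineer would, in place of code of your own. Each camera call takes 0.05 s, during which the arm holds its last target.

## Working session

There is one attempt and no reset: what is moved stays moved. The work goes in short steps, Python scripts to look and compute and a shell command to move; the robot and the scene stay as the last step left them, time stands still between calls to the robot, and variables do not carry over. Pictures are saved under pics/ and viewed, and the job is handed in when it is done.

```bash
ls; mkdir -p pics; python3 - <<'E'
from station import read_state, capture, camera_params, r
import cv2,numpy as np
s=read_state();print({k:np.round(v,3).tolist() for k,v in s.items()}, r.grip_depth)
for n in("scene","top"):
    p,d=capture(n);cv2.imwrite(f"pics/{n}0.png",p);np.save(f"pics/{n}0.npy",d);c=camera_params(n);print(n,c)
print(camera_params("wrist"))
E
```

```text
pics
{'time_s': 0.0, 'q': [0.948, 0.381, 1.298, -0.0, 1.464, -0.215], 'joint_vel': [-0.001, -0.002, 0.0, 0.001, -0.002, 0.0], 'tau': [0.001, -43.793, -22.455, 0.071, 0.035, -0.0], 'position': [0.218, 0.505, 0.206], 'ee_rot': [0.143, 0.693, -0.144, 0.692], 'ft_force': [-0.138, 0.444, 0.593], 'ft_torque': [0.013, -0.061, 0.003], 'opening': 0.088} 0.0187
scene {'intrinsics': array([[504.00119961,   0.        , 311.57442089],
       [  0.        , 504.00119961, 196.76769411],
       [  0.        ,   0.        ,   1.        ]]), 'xyz': array([1.44924265, 0.03200621, 1.15534423]), 'orientation': array([ 0.65238489,  0.67223489, -0.24795332, -0.24700883])}
top {'intrinsics': array([[397.10597455,   0.        , 325.49170029],
       [  0.        , 397.10597455, 199.1477981 ],
       [  0.        ,   0.        ,   1.        ]]), 'xyz': array([ 0.44104526, -0.01601728,  1.09159949]), 'orientation': array([-0.69623056,  0.71631968, -0.0271593 ,  0.03756994])}
{'intrinsics': array([[334.98312824,   0.        , 322.14946901],
       [  0.        , 334.98312824, 203.1664956 ],
       [  0.        ,   0.        ,   1.        ]]), 'mount': array([[ 1.15577650e-04, -2.84204647e-01,  9.58763634e-01,
        -1.77993868e-01],
       [ 9.99999855e-01, -4.71394523e-04, -2.60283284e-04,
         4.31602292e-04],
       [ 5.25929645e-04,  9.58763525e-01,  2.84204551e-01,
        -7.43574866e-02],
       [ 0.00000000e+00,  0.00000000e+00,  0.00000000e+00,
         1.00000000e+00]])}
```

View pics/scene0.png

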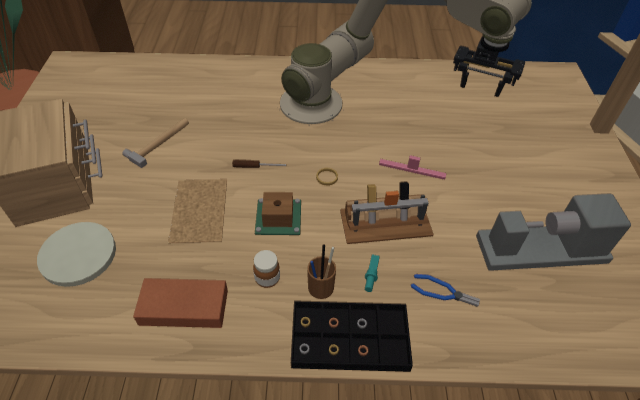

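View pics/top0.png

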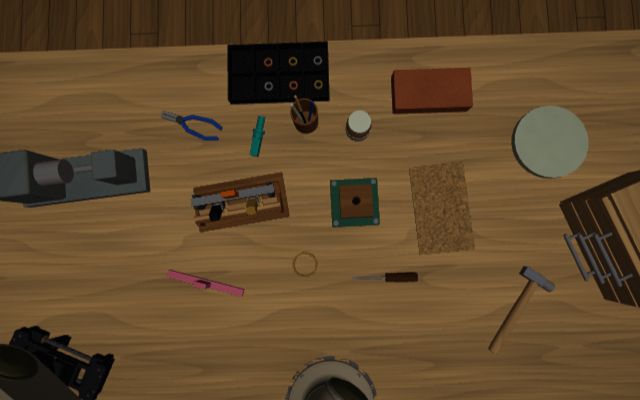

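Both views show the rack at scene (387,215) / top (240,202), with the mat at top (441,208) and the foot at top (355,202).

- Bar handle candidates: orange at scene (392,198) / top (229,193), and pink at scene (413,162) / top (202,284). I choose orange.
- Mandrel candidates: brass at scene (372,193) / top (252,207), black at scene (404,190) / top (215,212), and turquoise at scene (373,272) / top (258,137). I choose brass.

Next I'll check these in a close crop.

```bash
python3 - <<'E'
import cv2,numpy as np
a=cv2.imread("pics/scene0.png")[170:250,335:440];b=cv2.imread("pics/top0.png")[160:245,180:300]
f=lambda i:cv2.resize(i,(400,320),interpolation=cv2.INTER_CUBIC)
a=cv2.convertScaleAbs(np.hstack([f(a),f(b)]),alpha=1.5)
cv2.imwrite("pics/crop0.png",a)
b=cv2.imread("pics/top0.png")[160:260,320:480];cv2.imwrite("pics/crop1.png",cv2.convertScaleAbs(cv2.resize(b,(800,500)),alpha=1.5))
E
```

```text
(no output)
```

View pics/crop0.png

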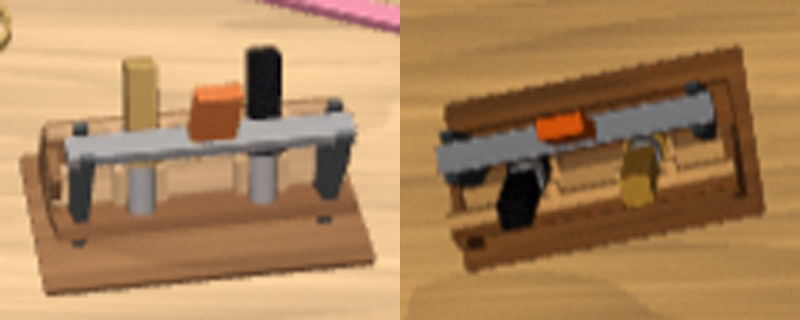

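View pics/crop1.png

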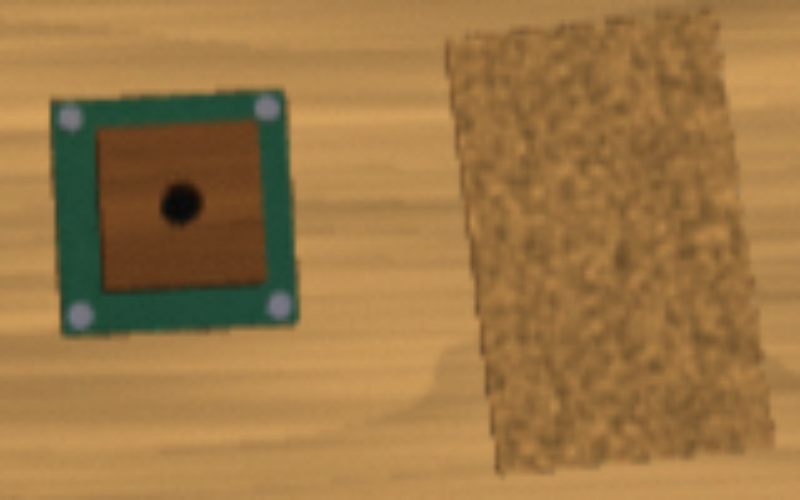

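```bash
cat > h.py <<'E'
import numpy as np, cv2
from scipy.spatial.transform import Rotation as R
from station import read_state, capture, camera_params, r
def pose(n,s=None):
    c=camera_params(n);K=c["intrinsics"]
    if n!="wrist": return K,R.from_quat(c["orientation"]).as_matrix(),np.array(c["xyz"])
    T=R.from_quat(s["ee_rot"]).as_matrix();M=c["mount"]
    return K,T@M[:3,:3],np.array(s["position"])+T@M[:3,3]
def ray(P,u,v):
    K,A,o=P;d=A@np.linalg.solve(K,[u,v,1.]);return o,d
def onz(P,uv,z):
    o,d=ray(P,*uv);return o+d*(z-o[2])/d[2]
def tri(P1,a,P2,b):
    o1,d1=ray(P1,*a);o2,d2=ray(P2,*b)
    s=np.linalg.lstsq(np.c_[d1,-d2],o2-o1,rcond=None)[0]
    p,q=o1+s[0]*d1,o2+s[1]*d2;return (p+q)/2,np.linalg.norm(p-q)
def proj(P,X):
    K,A,o=P;c=K@(A.T@(np.asarray(X)-o));return c[:2]/c[2]
def blob(img,lo,hi,box=None):
    m=cv2.inRange(cv2.cvtColor(img,cv2.COLOR_BGR2HSV),lo,hi)
    if box: k=np.zeros_like(m);x0,y0,x1,y1=box;k[y0:y1,x0:x1]=1;m=m*k
    cs=cv2.findContours(m,cv2.RETR_EXTERNAL,cv2.CHAIN_APPROX_NONE)[0]
    c=max(cs,key=cv2.contourArea);M=cv2.moments(c);return c,np.array([M["m10"],M["m01"]])/M["m00"],cv2.minAreaRect(c)
E
python3 - <<'E'
from h import *
np.set_printoptions(precision=4,suppress=True)
P={n:pose(n) for n in("top","scene")};I={n:cv2.imread(f"pics/{n}0.png") for n in P}
hs=cv2.cvtColor(I["top"],cv2.COLOR_BGR2HSV)
for n,p in dict(green=(335,215),blk=(345,190),orange=(227,193),bar=(205,199),brass=(252,209),rackfoot=(280,180),mat=(440,200)).items(): print(n,hs[p[1],p[0]])
D={n:np.load(f"pics/{n}0.npy") for n in P}
def rect(box,z):
    q=np.array([onz(P["top"],b,z) for b in box]);e=q[1]-q[0],q[2]-q[1]
    return q.mean(0),[ (round(np.linalg.norm(x[:2]),4),round(np.degrees(np.arctan2(x[1],x[0])),1)) for x in e]
c,m,rr=blob(I["top"],(60,60,20),(95,255,255),(320,165,390,240));print("foot",m,rect(cv2.boxPoints(rr),.01))
for n,b in(("top",(195,170,280,215)),("scene",(375,185,405,215))):
    c,m,rr=blob(I[n],(5,200,120),(14,255,255),b);print("orange",n,m,rr,D[n][int(m[1]),int(m[0])])
c,m,rr=blob(I["top"],(0,0,0),(180,255,35),(345,190,367,212));print("hole",m,onz(P["top"],m,.066),cv2.contourArea(c))
E
```

```text
green [ 77 142  52]
blk [ 13 182  66]
orange [ 11 237 138]
bar [150   3  78]
brass [ 19 193 102]
rackfoot [ 13 187  79]
mat [ 17 155 112]
foot [352.1826 204.4408] (array([ 0.5305, -0.08  ,  0.01  ]), [(np.float64(0.1271), np.float64(-88.8)), (np.float64(0.1254), np.float64(-179.4))])
orange top [227.1276 193.0658] ((227.33782958984375, 193.0270233154297), (4.1099748611450195, 13.1519193649292), 80.53767395019531) 0.95700014Traceback (most recent call last):
  File "<stdin>", line 12, in <module>
  File "h.py", line 23, in blob
    c=max(cs,key=cv2.contourArea);M=cv2.moments(c);return c,np.array([M["m10"],M["m01"]])/M["m00"],cv2.minAreaRect(c)
ValueError: max() iterable argument is empty
```

```bash
python3 - <<'E'
from h import *
np.set_printoptions(precision=4,suppress=True)
P={n:pose(n) for n in("top","scene")};I={n:cv2.imread(f"pics/{n}0.png") for n in P}
D={n:np.load(f"pics/{n}0.npy") for n in P}
def cloud(n,lo,hi,box):
    x0,y0,x1,y1=box;m=cv2.inRange(cv2.cvtColor(I[n],cv2.COLOR_BGR2HSV),lo,hi);K,A,o=P[n]
    v,u=np.nonzero(m[y0:y1,x0:x1]);u+=x0;v+=y0;d=D[n][v,u];k=d>0
    return (o+(np.linalg.solve(K,np.c_[u,v,np.ones(len(u))].T)*d).T@A.T)[k],np.c_[u,v][k]
def rep(n,X,uv): print(n,len(X),"uv",uv.mean(0),"med",np.median(X,0),"lo",np.percentile(X,3,0),"hi",np.percentile(X,97,0))
rep("or top",*cloud("top",(4,200,90),(16,255,255),(195,170,260,215)))
rep("or sc",*cloud("scene",(2,190,60),(16,255,255),(383,188,402,208)))
for n,b in(("top",(185,175,285,215)),("scene",(345,180,432,225))):
    X,uv=cloud(n,(0,0,40),(180,45,255),b);k=(X[:,2]>.085)&(X[:,2]<.115);X,uv=X[k],uv[k];rep("bar "+n,X,uv)
    w,V=np.linalg.eigh(np.cov(X[:,:2].T));a=V[:,1]*np.sign(V[1,1]);t=(X[:,:2]-X[:,:2].mean(0))@a
    print(" dir",np.degrees(np.arctan2(a[1],a[0])),"len",np.ptp(t),"mid",X[:,:2].mean(0)+a*(t.max()+t.min())/2)
for n,b in(("top",(240,195,265,216)),("scene",(363,180,380,206))):
    X,uv=cloud(n,(15,100,60),(28,255,255),b);k=(X[:,2]>.08)&(X[:,2]<.2);rep("brass "+n,X[k],uv[k])
foot=[onz(P["top"],p,.012) for p in((193.5,187.9),(282,172.5),(289.5,216.6),(200.4,231.7))]
print("rackfoot",np.mean(foot,0),[np.linalg.norm(foot[i]-foot[i-1]) for i in range(4)],np.degrees(np.arctan2(*(foot[0]-foot[1])[[1,0]])))
h=np.zeros((400,640),np.uint8)
g=I["top"].max(2);s=g[190:213,343:369];v,u=np.nonzero(s<33);print("hole",onz(P["top"],(u.mean()+343,v.mean()+190),.066),len(u))
c=[(447,38),(716,8),(775,447),(500,472)];q=[onz(P["top"],(320+a/5,160+b/5),.004) for a,b in c];print("mat",np.mean(q,0),np.degrees(np.arctan2(*(q[0]-q[3])[[1,0]])),q)
for nm,lo,hi,b in(("cup",(0,60,20),(20,255,255),(288,92,322,135)),("jar",(0,0,0),(180,255,255),(344,108,373,142)),("turq",(80,80,20),(100,255,255),(245,110,270,162))):
    X,uv=cloud("top",lo,hi,b);k=X[:,2]>.02;rep(nm,X[k],uv[k])
E
```

```text
or top 73 uv [227.4932 193.1644] med [0.5499 0.2334 0.1438] lo [0.5428 0.2174 0.1403] hi [0.5571 0.2482 0.1472]
or sc 48 uv [390.9583 200.1875] med [0.5559 0.2318 0.1202] lo [0.5535 0.2173 0.1067] hi [0.5594 0.2472 0.1392]
bar top 540 uv [232.263  195.4481] med [0.5484 0.2152 0.099 ] lo [0.5292 0.1337 0.0912] hi [0.5694 0.3311 0.1025]
 dir 98.4420525933376 len 0.21063532068023244 mid [0.5486 0.2324]
bar scene 519 uv [389.6936 204.4297] med [0.5532 0.2319 0.1002] lo [0.529  0.1332 0.0911] hi [0.5734 0.3292 0.1068]
 dir 98.46566850035576 len 0.21039650274856372 mid [0.553  0.2322]
brass top 135 uv [250.9333 206.7407] med [0.5157 0.1816 0.1231] lo [0.4991 0.1703 0.0878] hi [0.5394 0.1935 0.1307]
brass scene 161 uv [370.9006 192.6522] med [0.5242 0.1796 0.1142] lo [0.5012 0.1696 0.0889] hi [0.5379 0.1919 0.1319]
rackfoot [0.5391 0.2291 0.012 ] [np.float64(0.12225416674826163), np.float64(0.2472376505316487), np.float64(0.12332714717376175), np.float64(0.2461585790476778)] 98.24068407285495
hole [ 0.5297 -0.0801  0.066 ] 47
mat [ 0.5081 -0.3185  0.004 ] 4.184526256020819 [array([ 0.6218, -0.2354,  0.004 ]), array([ 0.6341, -0.3841,  0.004 ]), array([ 0.393 , -0.4016,  0.004 ]), array([ 0.3836, -0.2529,  0.004 ])]
cup 536 uv [303.4608 113.7799] med [0.7644 0.051  0.0749] lo [0.7261 0.0154 0.0246] hi [0.7946 0.0791 0.146 ]
jar 602 uv [358.1827 125.4535] med [ 0.7236 -0.0928  0.0831] lo [ 0.7005 -0.1215  0.0289] hi [ 0.7575 -0.0648  0.0873]
turq 296 uv [257.1318 135.9595] med [0.7188 0.1809 0.0253] lo [0.6698 0.1649 0.0206] hi [0.7696 0.1968 0.0334]
```

```bash
cat >> h.py <<'E'
def down(yaw):
    c,s=np.cos(np.radians(yaw)),np.sin(np.radians(yaw));return np.array([[0,c,s],[0,s,-c],[-1,0,0.]])
def go(p,Rt=None,s=None):
    s=s or read_state();A=R.from_quat(s["ee_rot"]).as_matrix()
    print("dp",np.round(A.T@(np.asarray(p)-s["position"])*100,2).tolist(),"turn",np.round(np.degrees(R.from_matrix(A.T@Rt).as_rotvec()),1).tolist() if Rt is not None else 0)
def st():
    s=read_state();A=R.from_quat(s["ee_rot"]).as_matrix()
    print("t",round(s["time_s"],2),"p",np.round(s["position"],4),"ypr x:",np.round(A[:,0],3),"y:",np.round(A[:,1],3),"f",np.round(s["ft_force"],1),"m",np.round(s["ft_torque"],2),"op",round(s["opening"],4),"q",np.round(s["q"],2));return s
E
python3 - <<'E'
from h import *
st()
for y in(8.4,188.4): go([.5505,.2325,.19],down(y))
E
```

```text
t 0.1 p [0.218  0.5047 0.2059] ypr x: [-0.001 -0.001 -1.   ] y: [ 0.397  0.918 -0.001] f [0.2 0.8 0.6] m [ 0.02  0.   -0.01] op 0.0881 q [ 0.95  0.38  1.3  -0.    1.46 -0.22]
dp [1.6, -11.79, 41.32] turn [58.2, 0.0, 0.1]
dp [1.6, -11.79, 41.32] turn [-121.8, -0.1, 0.0]
```

```bash
python3 -m creep '{"dp": [[0.1,-0.9,3.3],[0.4,-2,7],[0.6,-3.1,11],[0.8,-4.2,15],[1,-5.3,19]], "turn": [[6,0,0],[12,0,0],[18,0,0],[24,0,0],[30,0,0]]}' 0.4 20
python3 -c "
from h import *
st();go([.5505,.2325,.19],down(8.4))"
```

```text
time_s: 0.52
position: [0.3725, 0.3794, 0.1962]
ee_rot: [0.319, 0.631, -0.319, 0.631]
ft_force: [0.5, 1.7, 0.8]
opening: 0.0571
t 0.52 p [0.3725 0.3794 0.1962] ypr x: [-0. -0. -1.] y: [ 0.805  0.593 -0.001] f [0.5 1.7 0.8] m [-0.04  0.05  0.01] op 0.0571 q [ 0.57  0.36  1.37  0.    1.42 -0.06]
dp [0.61, 5.62, 22.38] turn [28.0, 0.0, 0.0]
```

```bash
python3 -m creep '{"dp": [[0.1,1,4],[0.2,2,8],[0.3,3,12],[0.4,4,16],[0.5,4.9,19.5]], "turn": [[6,0,0],[12,0,0],[18,0,0],[24,0,0],[28,0,0]]}'
python3 -m creep '{"dp": [[0,0.3,1],[0,0.6,2.4],[0,0.7,2.8]], "turn": [[0,0,0],[0,0,0],[0,0,0]]}'
python3 - <<'E'
from h import *
s=st();go([.5505,.2325,.107],down(8.4))
p,d=capture("wrist");cv2.imwrite("pics/w1.png",p)
E
```

```text
time_s: 0.93
position: [0.5288, 0.2515, 0.191]
ee_rot: [0.462, 0.535, -0.463, 0.535]
ft_force: [0.3, -0.1, 1.5]
opening: 0.053
time_s: 1.18
position: [0.5383, 0.2257, 0.1911]
ee_rot: [0.461, 0.536, -0.461, 0.536]
ft_force: [0.0, 0.4, -0.8]
opening: 0.0532
t 1.18 p [0.5383 0.2257 0.1911] ypr x: [-0.001 -0.    -1.   ] y: [ 0.989  0.15  -0.001] f [ 0.   0.4 -0.8] m [-0.07 -0.02 -0.  ] op 0.0532 q [ 0.19  0.45  1.23 -0.    1.46  0.04]
dp [8.41, 1.32, -0.49] turn [0.2, 0.0, 0.1]
```

View pics/w1.png

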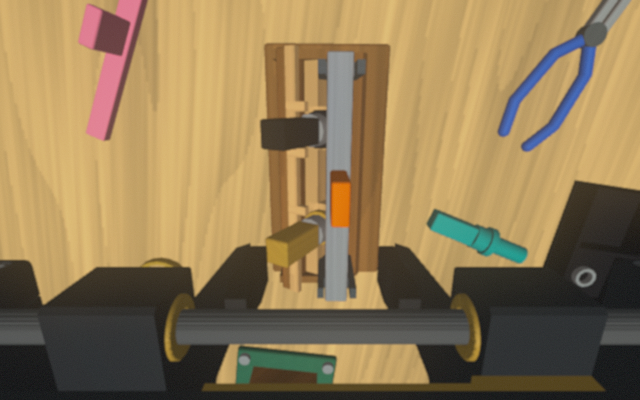

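The wrist view shows the orange handle at (340,198) on the bar, the brass head at (292,243) and the black head at (290,133). I'll refine the handle and brass mandrel positions from this view.

```bash
python3 - <<'E'
from h import *
np.set_printoptions(precision=4,suppress=True)
s=read_state();P=pose("wrist",s);I=cv2.imread("pics/w1.png")
hs=cv2.cvtColor(I,cv2.COLOR_BGR2HSV)
c,m,rr=blob(I,(5,180,60),(16,255,255),(320,160,360,235));print("orange",m,rr)
m2=cv2.inRange(hs,(5,180,200),(16,255,255));v,u=np.nonzero(m2[160:235,320:360]);print(u.min()+320,u.max()+320,v.min()+160,v.max()+160)
T=camera_params
print("pred handle top",proj(P,[.5505,.2325,.145]),[proj(P,np.array([.5505,.2325,.145])+R.from_euler('z',8.4,degrees=True).apply([a*.007,b*.017,0])) for a in(-1,1) for b in(-1,1)])
for y in range(172,230,6): print(y,[tuple(hs[y,x]) for x in (330,332,335,340,346,349,351)])
E
```

```text
orange [340.4149 202.3177] ((340.5, 201.5), (49.0, 19.0), 90.0)
332 349 183 226
pred handle top [342.119 207.557] [array([331.8474, 230.2023]), array([332.4398, 183.8823]), array([351.4076, 230.2761]), array([352.8223, 183.9601])]
172 [(np.uint8(10), np.uint8(63), np.uint8(126)), (np.uint8(12), np.uint8(173), np.uint8(112)), (np.uint8(12), np.uint8(176), np.uint8(110)), (np.uint8(13), np.uint8(178), np.uint8(112)), (np.uint8(11), np.uint8(82), np.uint8(121)), (np.uint8(20), np.uint8(11), np.uint8(142)), (np.uint8(13), np.uint8(120), np.uint8(142))]
178 [(np.uint8(11), np.uint8(82), np.uint8(124)), (np.uint8(13), np.uint8(183), np.uint8(110)), (np.uint8(13), np.uint8(184), np.uint8(111)), (np.uint8(12), np.uint8(179), np.uint8(111)), (np.uint8(12), np.uint8(178), np.uint8(112)), (np.uint8(13), np.uint8(92), np.uint8(125)), (np.uint8(14), np.uint8(139), np.uint8(138))]
184 [(np.uint8(10), np.uint8(93), np.uint8(129)), (np.uint8(13), np.uint8(220), np.uint8(191)), (np.uint8(15), np.uint8(238), np.uint8(220)), (np.uint8(14), np.uint8(224), np.uint8(219)), (np.uint8(15), np.uint8(244), np
[... 1685 characters left out ...]
)), (np.uint8(15), np.uint8(152), np.uint8(141))]
220 [(np.uint8(8), np.uint8(83), np.uint8(154)), (np.uint8(14), np.uint8(224), np.uint8(212)), (np.uint8(15), np.uint8(236), np.uint8(225)), (np.uint8(15), np.uint8(236), np.uint8(223)), (np.uint8(15), np.uint8(243), np.uint8(220)), (np.uint8(13), np.uint8(201), np.uint8(171)), (np.uint8(15), np.uint8(154), np.uint8(137))]
226 [(np.uint8(11), np.uint8(29), np.uint8(151)), (np.uint8(10), np.uint8(143), np.uint8(192)), (np.uint8(12), np.uint8(177), np.uint8(212)), (np.uint8(12), np.uint8(177), np.uint8(209)), (np.uint8(12), np.uint8(184), np.uint8(213)), (np.uint8(13), np.uint8(173), np.uint8(161)), (np.uint8(15), np.uint8(153), np.uint8(142))]
```

```bash
python3 -c "
from h import *
go([.5497,.2336,.108],down(8.4))"
```

```text
dp [8.34, 1.27, -0.57] turn [0.2, 0.0, 0.0]
```

```bash
python3 -m creep '{"dp": [[1,1.2,-0.6],[3.5,1.3,-0.6],[6,1.3,-0.6],[7.8,1.3,-0.6],[8.3,1.3,-0.6]], "turn": [[0,0,0],[0.2,0,0],[0.2,0,0],[0.2,0,0],[0.2,0,0]]}'
python3 -m creep '{"dp": [[0,0,0],[0,0,0],[0,0,0],[0,0,0]], "turn": [[0,0,0],[0,0,0],[0,0,0],[0,0,0]]}' 1 35
python3 -c "
from h import *
st()"
```

```text
time_s: 1.65
position: [0.5479, 0.2358, 0.1059]
ee_rot: [0.46, 0.537, -0.463, 0.535]
ft_force: [-0.2, 0.7, 0.4]
opening: 0.053
time_s: 1.98
position: [0.5507, 0.2352, 0.1098]
ee_rot: [0.462, 0.535, -0.461, 0.536]
ft_force: [-0.6, 0.6, 0.6]
opening: 0.0283
t 1.98 p [0.5507 0.2352 0.1098] ypr x: [ 0.002  0.001 -1.   ] y: [0.989 0.147 0.002] f [-0.6  0.6  0.6] m [-0.12  0.05 -0.01] op 0.0283 q [0.21 0.55 1.31 0.   1.28 0.06]
```

```bash
python3 -m creep '{"dp": [[0,0,0],[0,0,0],[0,0,0],[0,0,0]], "turn": [[0,0,0],[0,0,0],[0,0,0],[0,0,0]]}' 1 35
python3 -c "
from h import *
st();st()"
```

```text
time_s: 2.32
position: [0.5504, 0.2349, 0.109]
ee_rot: [0.462, 0.535, -0.462, 0.536]
ft_force: [-1.3, 1.5, 3.1]
opening: 0.0127
t 2.32 p [0.5504 0.2349 0.109 ] ypr x: [ 0.001  0.    -1.   ] y: [0.989 0.147 0.001] f [-1.3  1.5  3.1] m [-0.1   0.21  0.01] op 0.0127 q [0.21 0.55 1.31 0.   1.28 0.06]
t 2.32 p [0.5504 0.2349 0.109 ] ypr x: [ 0.001  0.    -1.   ] y: [0.989 0.147 0.001] f [-1.3  1.5  3.1] m [-0.1   0.21  0.01] op 0.0127 q [0.21 0.55 1.31 0.   1.28 0.06]
```

```bash
python3 -m creep '{"dp": [[-0.5,0,0],[-1,0,0],[-1.6,0,0],[-2.3,0,0],[-3.2,0,0]], "turn": [[0,0,0],[0,0,0],[0,0,0],[0,0,0],[0,0,0]]}'
python3 -m creep '{"dp": [[-1,0,0],[-2.5,0,0],[-4,0,0],[-6,0,0],[-7,0,0]], "turn": [[0,0,0],[0,0,0],[0,0,0],[0,0,0],[0,0,0]]}'
python3 - <<'E'
from h import *
s=st()
p,d=capture("scene");cv2.imwrite("pics/s2.png",cv2.resize(p[120:300,150:470],(800,450)))
E
```

```text
time_s: 2.73
position: [0.5501, 0.2348, 0.1409]
ee_rot: [0.462, 0.536, -0.462, 0.535]
ft_force: [-0.0, 0.2, -2.6]
opening: 0.013
time_s: 3.15
position: [0.5508, 0.2351, 0.2135]
ee_rot: [0.463, 0.535, -0.461, 0.536]
ft_force: [1.0, 0.6, -2.7]
opening: 0.0126
t 3.15 p [0.5508 0.2351 0.2135] ypr x: [ 0.004  0.001 -1.   ] y: [0.989 0.147 0.004] f [ 1.   0.6 -2.7] m [-0.09  0.06  0.  ] op 0.0126 q [ 0.21  0.46  1.14 -0.    1.53  0.06]
```

View pics/s2.png

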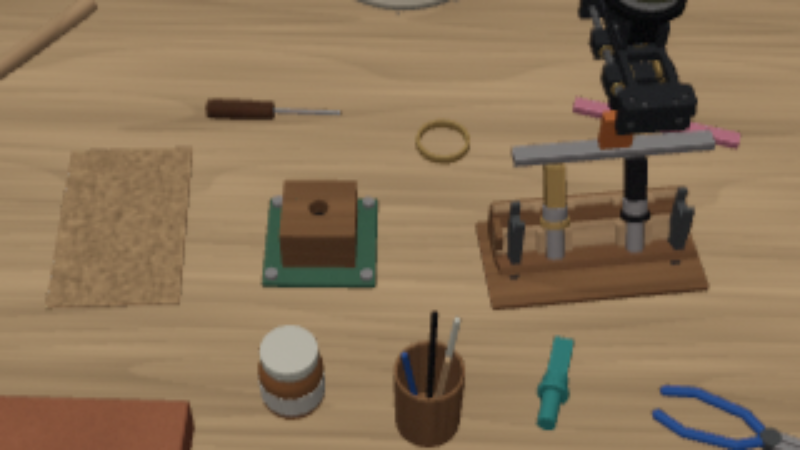

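The bar hangs level at (610,150) in the crop and both mandrels still stand, with brass at (555,200) and black at (635,190). Now I'll carry it to the mat.

```bash
python3 -m creep '{"dp": [[0,-0.4,1.5],[0,-1.1,4.5],[0,-1.9,8],[0,-2.7,11.6],[0,-3.6,15.2]], "turn": [[3,0,0],[8,0,0],[14,0,0],[20,0,0],[26,0,0]]}'
python3 -c "
from h import *
st();go([.508,-.3185,.21],down(-85.8))"
```

```text
time_s: 3.62
position: [0.5364, 0.0779, 0.21]
ee_rot: [-0.571, -0.417, 0.572, -0.416]
ft_force: [0.0, -0.1, -1.8]
opening: 0.0128
t 3.62 p [0.5364 0.0779 0.21  ] ypr x: [-0.001 -0.    -1.   ] y: [ 0.952 -0.306 -0.001] f [ 0.  -0.1 -1.8] m [-0.06  0.06 -0.04] op 0.0128 q [-0.07  0.36  1.31 -0.    1.47  0.24]
dp [0.01, 9.43, 38.61] turn [68.0, 0.0, 0.0]
```

```bash
python3 -m creep '{"dp": [[0,0.8,3.3],[0,1.6,6.7],[0,2.5,10.3],[0,3.4,13.9],[0,4.3,17.5]], "turn": [[6.5,0,0],[13,0,0],[19.5,0,0],[26,0,0],[32,0,0]]}'
python3 -c "
from h import *
st();go([.508,-.3185,.21],down(-85.8))"
```

```text
time_s: 4.03
position: [0.5245, -0.1022, 0.2102]
ee_rot: [-0.664, -0.243, 0.664, -0.242]
ft_force: [0.6, 0.2, -2.8]
opening: 0.0133
t 4.03 p [ 0.5245 -0.1022  0.2102] ypr x: [-0.  0. -1.] y: [ 0.644 -0.765 -0.   ] f [ 0.6  0.2 -2.8] m [-0.03  0.07 -0.  ] op 0.0133 q [-0.41  0.35  1.33  0.    1.46  0.46]
dp [0.02, 15.48, 15.2] turn [35.9, 0.0, 0.0]
```

```bash
python3 -m creep '{"dp": [[0,2.5,2.4],[0,5,4.9],[0,7.5,7.4],[0,10,9.8],[0,12.4,12.2]], "turn": [[6.5,0,0],[13,0,0],[19,0,0],[25,0,0],[30,0,0]]}'
python3 -c "
from h import *
st();go([.508,-.3185,.21],down(-85.8))"
```

```text
time_s: 4.45
position: [0.5121, -0.2758, 0.21]
ee_rot: [-0.704, -0.063, 0.705, -0.062]
ft_force: [0.9, -0.2, -2.3]
opening: 0.0132
t 4.45 p [ 0.5121 -0.2758  0.21  ] ypr x: [-0.  0. -1.] y: [ 0.176 -0.984 -0.001] f [ 0.9 -0.2 -2.3] m [-0.07  0.04 -0.04] op 0.0132 q [-0.7   0.43  1.2   0.    1.51  0.7 ]
dp [0.0, 4.13, 1.16] turn [5.9, 0.0, 0.0]
```

```bash
python3 -m creep '{"dp": [[0.5,1.8,0.5],[2.5,3.4,0.9],[5.5,4.1,1.1],[9,4.1,1.1],[12,4.1,1.1]], "turn": [[3,0,0],[6,0,0],[6,0,0],[6,0,0],[6,0,0]]}'
python3 -m creep '{"dp": [[0.5,0,0],[1,0,0],[1,0,0]], "turn": [[0,0,0],[0,0,0],[0,0,0]]}'
python3 - <<'E'
from h import *
s=st();go([.508,-.3185,.03],down(-85.8))
p,d=capture("top");cv2.imwrite("pics/t3.png",cv2.resize(p[120:280,300:556],(800,500)))
E
```

```text
time_s: 4.87
position: [0.5085, -0.3166, 0.0881]
ee_rot: [-0.706, -0.027, 0.707, -0.027]
ft_force: [0.2, 0.3, -3.2]
opening: 0.013
time_s: 5.12
position: [0.5096, -0.3166, 0.0809]
ee_rot: [0.707, 0.027, -0.706, 0.028]
ft_force: [-0.1, 1.0, -2.5]
opening: 0.0129
t 5.12 p [ 0.5096 -0.3166  0.0809] ypr x: [ 0. -0. -1.] y: [ 0.077 -0.997  0.   ] f [-0.1  1.  -2.5] m [-0.   0.2 -0. ] op 0.0129 q [-0.75  0.58  1.34 -0.    1.22  0.74]
dp [5.09, 0.18, 0.18] turn [0.2, -0.0, -0.0]
```

View pics/t3.png

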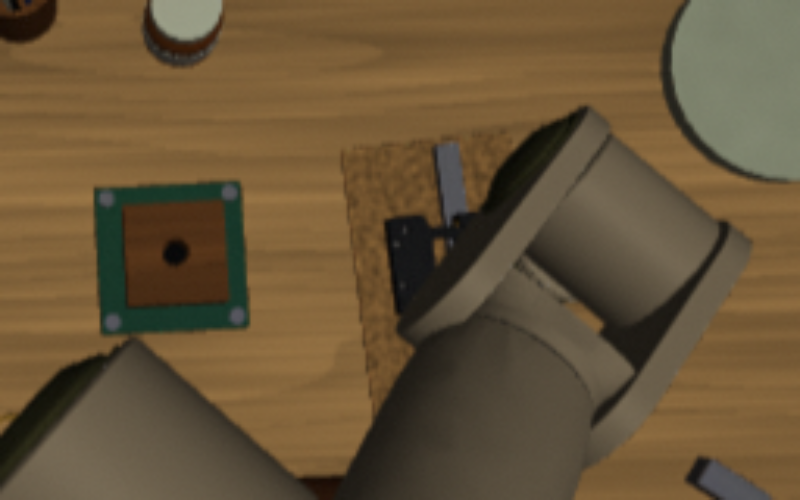

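The bar's far end at crop (447,145) lies over the mat once parallax is allowed for. I'll lower it.

```bash
python3 -m creep '{"dp": [[1,0.2,0.3],[2.5,0.2,0.3],[4,0.2,0.3],[4.8,0.2,0.3],[5.2,0.2,0.3]], "turn": [[0,0,0],[0,0,0],[0,0,0],[0,0,0],[0,0,0]]}'
python3 -m creep '{"dp": [[0.1,0,0],[0.2,0,0],[0.3,0,0],[0.4,0,0]], "turn": [[0,0,0],[0,0,0],[0,0,0],[0,0,0]]}'
python3 -c "
from h import *
st()"
```

```text
time_s: 5.58
position: [0.5063, -0.3186, 0.028]
ee_rot: [-0.706, -0.027, 0.707, -0.027]
ft_force: [0.5, -0.1, -2.2]
opening: 0.0132
time_s: 5.92
position: [0.5068, -0.3189, 0.0251]
ee_rot: [0.707, 0.027, -0.706, 0.028]
ft_force: [0.1, 2.8, 10.1]
opening: 0.013
t 5.92 p [ 0.5068 -0.3189  0.0251] ypr x: [ 0.001 -0.001 -1.   ] y: [ 0.077 -0.997  0.001] f [ 0.1  2.8 10.1] m [0.37 0.15 0.01] op 0.013 q [-0.76  0.64  1.4   0.    1.09  0.73]
```

Contact with the mat: fz rose to 10 N. Now I'll release and go up.

```bash
python3 -m creep '{"dp": [[-0.1,0,0],[-0.1,0,0],[-0.1,0,0],[-0.1,0,0],[-0.1,0,0]], "turn": [[0,0,0],[0,0,0],[0,0,0],[0,0,0],[0,0,0]]}' 0.4
python3 -m creep '{"dp": [[-1,0,0],[-3,0,0],[-7,0,0],[-11,0,0],[-15,0,0]], "turn": [[0,0,0],[0,0,0],[0,0,0],[0,0,0],[0,0,0]]}'
python3 - <<'E'
from h import *
s=st();p,d=capture("scene");cv2.imwrite("pics/s4.png",cv2.resize(p[120:300,150:470],(800,450)))
E
```

```text
time_s: 6.33
position: [0.5065, -0.3187, 0.0256]
ee_rot: [0.707, 0.027, -0.707, 0.027]
ft_force: [0.9, 0.2, 0.8]
opening: 0.0441
time_s: 6.75
position: [0.5061, -0.3183, 0.178]
ee_rot: [-0.707, -0.027, 0.707, -0.027]
ft_force: [0.7, -0.8, -1.3]
opening: 0.0527
t 6.75 p [ 0.5061 -0.3183  0.178 ] ypr x: [-0.  0. -1.] y: [ 0.077 -0.997 -0.   ] f [ 0.7 -0.8 -1.3] m [-0.02  0.22 -0.02] op 0.0527 q [-0.76  0.49  1.21 -0.    1.45  0.73]
```

View pics/s4.png

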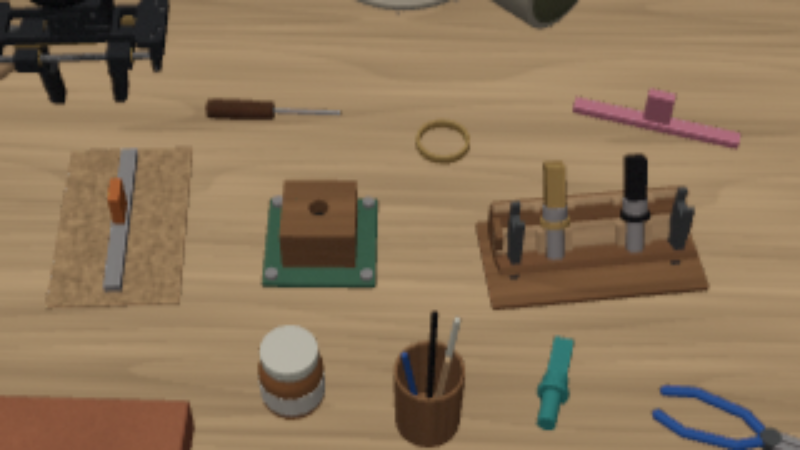

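The bar lies on the mat around crop (120,220), and both mandrels stand at (555,205) and (635,200) with the cup and jar untouched. Next I'll measure the brass mandrel.

```bash
python3 - <<'E'
from h import *
np.set_printoptions(precision=4,suppress=True)
I={};P={};X={}
for n,b in(("top",(236,190,268,222)),("scene",(360,178,382,214))):
    p,d=capture(n);I[n]=p;P[n]=pose(n);cv2.imwrite(f"pics/{n}5.png",p)
    m=cv2.inRange(cv2.cvtColor(p,cv2.COLOR_BGR2HSV),(15,110,60),(28,255,255));x0,y0,x1,y1=b
    v,u=np.nonzero(m[y0:y1,x0:x1]);u=u+x0;v=v+y0;K,A,o=P[n];dd=d[v,u]
    C=(o+(np.linalg.solve(K,np.c_[u,v,np.ones(len(u))].T)*dd).T@A.T)
    k=(C[:,2]>.05)&(C[:,2]<.2);C=C[k];X[n]=C
    # rack frame coords
    Q=(C-[.5391,.2291,0])@R.from_euler('z',8.4,degrees=True).as_matrix()
    ax=np.array([-.5,0,.866]);nx=np.array([.866,0,.5])
    t=Q@ax;w=Q@nx
    print(n,len(C),"y pct",np.percentile(Q[:,1],[2,50,98]),"t",np.percentile(t,[1,50,99]),"w",np.percentile(w,[1,50,99]))
    top=t>np.percentile(t,99)-.05
    print(" head: y",np.percentile(Q[top,1],[2,98]),"w",np.percentile(w[top],[1,20,50,80,99]))
z=np.hstack([cv2.resize(I["top"][180:230,225:285],(400,333),interpolation=2),cv2.resize(I["scene"][175:235,345:400],(366,400),interpolation=2)[:333]])
cv2.imwrite("pics/z5.png",cv2.convertScaleAbs(z,alpha=1.4))
E
```

```text
top 318 y pct [-0.0752 -0.0448  0.0032] t [0.0453 0.0783 0.1303] w [0.0048 0.0264 0.0459]
 head: y [-0.0539 -0.0325] w [0.0123 0.0248 0.0373 0.0398 0.0414]
scene 222 y pct [-0.0624 -0.0467 -0.0258] t [0.0527 0.1    0.1307] w [-0.0018  0.039   0.0475]
 head: y [-0.0554 -0.0346] w [0.0162 0.0345 0.0391 0.042  0.0455]
```

View pics/z5.png

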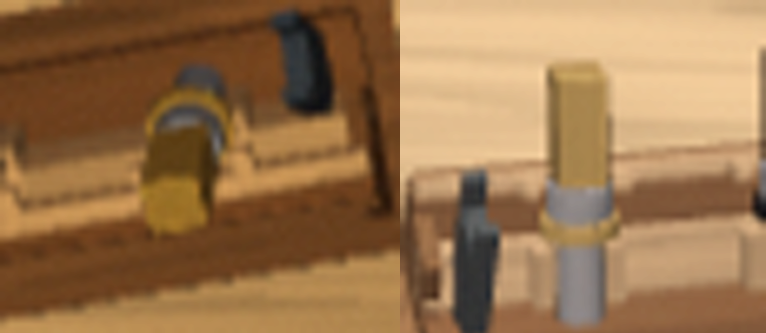

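```bash
cat >> h.py <<'E'
Rk=R.from_euler('z',8.4,degrees=True).as_matrix()
AX=Rk@[-.5,0,.8660254]
def lean():
    x=-AX;y=Rk@[0,-1.,0];return np.c_[x,y,np.cross(x,y)]
HEAD=np.array([.5183,.1816,.1065])
E
python3 -c "
from h import *
st();go(HEAD+.0613*AX,lean());go(np.array([.49,-.1,.22]),down(-81.6))"
```

```text
t 6.9 p [ 0.5074 -0.3194  0.1793] ypr x: [ 0.005 -0.005 -1.   ] y: [ 0.077 -0.997  0.005] f [ 1.1  0.  -0.4] m [ 0.    0.16 -0.02] op 0.0529 q [-0.76  0.48  1.21 -0.    1.44  0.73]
dp [1.71, -49.66, -1.9] turn [-3.8, 29.7, -1.4]
dp [-4.19, -21.99, 0.02] turn [-4.0, -0.3, -0.3]
```

```bash
python3 -m creep '{"dp": [[-0.8,-2,0],[-2,-6,0],[-3,-10,0],[-4,-14,0],[-4.5,-18,0]], "turn": [[-0.3,2,0],[-0.8,4,0],[-1.2,7,0],[-1.6,10,-0.3],[-2,13,-0.4]]}'
python3 -c "
from h import *
st();go(HEAD+.0613*AX,lean())"
```

```text
time_s: 7.32
position: [0.4919, -0.1374, 0.2205]
ee_rot: [0.782, 0.045, -0.621, 0.033]
ft_force: [0.7, -0.3, 0.1]
opening: 0.0528
t 7.32 p [ 0.4919 -0.1374  0.2205] ypr x: [ 0.225  0.029 -0.974] y: [ 0.112 -0.994 -0.004] f [ 0.7 -0.3  0.1] m [-0.01  0.21 -0.02] op 0.0528 q [-0.59  0.2   1.54  0.16  1.23  0.83]
dp [6.76, -31.27, -1.65] turn [-1.9, 16.9, -0.5]
```

```bash
python3 -m creep '{"dp": [[0,-4,0],[0,-8,0],[0,-12,0],[0,-16,0],[0.5,-20,-0.5]], "turn": [[-0.2,2,0],[-0.5,5,0],[-0.9,8,0],[-1.2,11,0],[-1.5,14,0]]}'
python3 -m creep '{"dp": [[0,-4,-0.5],[0,-7.5,-0.5],[0,-10,-0.5],[0,-10.5,-0.5],[0,-10.5,-0.5]], "turn": [[0,1,0],[0,2,0],[0,3,0],[0,3,0],[0,3,0]]}'
python3 -c "
from h import *
st();go(HEAD+.0613*AX,lean())"
```

```text
time_s: 7.73
position: [0.4745, 0.0619, 0.2171]
ee_rot: [0.851, 0.057, -0.52, 0.038]
ft_force: [2.1, -0.7, 0.6]
opening: 0.0527
time_s: 8.15
position: [0.465, 0.1662, 0.218]
ee_rot: [0.863, 0.059, -0.5, 0.038]
ft_force: [-0.4, -0.8, -0.1]
opening: 0.0523
t 8.15 p [0.465  0.1662 0.218 ] ypr x: [ 0.494  0.065 -0.867] y: [ 0.14  -0.99   0.006] f [-0.4 -0.8 -0.1] m [-0.07  0.37 -0.02] op 0.0523 q [0.09 0.06 1.81 0.03 0.75 1.5 ]
dp [6.27, -0.79, 0.8] turn [-0.1, 0.1, -0.5]
```

```bash
python3 -m creep '{"dp": [[0.5,-0.8,0.8],[2,-0.8,0.8],[2.5,-0.8,0.8],[2.5,-0.8,0.8]], "turn": [[0,0,-0.5],[0,0,-0.5],[0,0,-0.5],[0,0,-0.5]]}'
python3 - <<'E'
from h import *
s=st();go(HEAD-.0187*AX,lean())
p,d=capture("wrist");cv2.imwrite("pics/w6.png",p)
P=pose("wrist",s);A=lean()
for a,b,c in[(x,y,z) for z in(.025,-.025) for x in(-.011,.011) for y in(-.011,.011)]: print(a,b,c,np.round(proj(P,HEAD+AX*c+A[:,1]*b+A[:,2]*a)))
E
```

```text
time_s: 8.48
position: [0.4707, 0.1722, 0.1919]
ee_rot: [0.863, 0.061, -0.5, 0.034]
ft_force: [0.6, 0.2, -0.1]
opening: 0.053
t 8.48 p [0.4707 0.1722 0.1919] ypr x: [ 0.492  0.071 -0.867] y: [ 0.14  -0.99  -0.001] f [ 0.6  0.2 -0.1] m [-0.06  0.37  0.07] op 0.053 q [0.1  0.11 1.85 0.03 0.67 1.51]
dp [11.69, -0.25, 0.04] turn [-0.4, 0.2, -0.1]
-0.011 -0.011 0.025 [306. 188.]
-0.011 0.011 0.025 [334. 188.]
0.011 -0.011 0.025 [306. 215.]
0.011 0.011 0.025 [334. 215.]
-0.011 -0.011 -0.025 [308. 175.]
-0.011 0.011 -0.025 [332. 174.]
0.011 -0.011 -0.025 [309. 198.]
0.011 0.011 -0.025 [332. 198.]
```

View pics/w6.png

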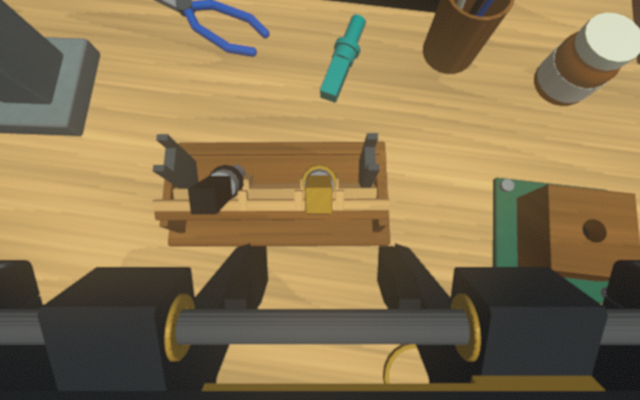

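The wrist view shows the brass head end face at (319,201), matching the prediction of (306–334, 188–215). The fingers straddle it. I'll close in along its axis.

```bash
python3 - <<'E'
import cv2,numpy as np
I=cv2.imread("pics/w6.png");m=cv2.inRange(cv2.cvtColor(I,cv2.COLOR_BGR2HSV),(18,140,100),(30,255,255))
s=m[160:225,295:345]>0
for v in range(0,65,4): 
    u=np.nonzero(s[v])[0]; print(v+160,(u.min()+295,u.max()+295,len(u)) if len(u) else None)
E
python3 -m creep '{"dp": [[1,-0.2,0],[3,-0.2,0],[6,-0.2,0],[8,-0.2,0],[9,-0.2,0]], "turn": [[-0.3,0,0],[-0.3,0,0],[-0.3,0.2,0],[-0.3,0.2,0],[-0.3,0.2,0]]}'
python3 - <<'E'
from h import *
s=st();go(HEAD-.0187*AX,lean())
p,d=capture("scene");cv2.imwrite("pics/s7.png",cv2.resize(p[150:250,310:470],(800,500)))
E
```

```text
160 None
164 (np.int64(317), np.int64(321), 5)
168 (np.int64(308), np.int64(330), 23)
172 (np.int64(305), np.int64(333), 10)
176 (np.int64(302), np.int64(335), 22)
180 (np.int64(302), np.int64(336), 28)
184 (np.int64(302), np.int64(335), 27)
188 (np.int64(304), np.int64(330), 27)
192 (np.int64(305), np.int64(332), 28)
196 (np.int64(305), np.int64(331), 27)
200 (np.int64(305), np.int64(331), 27)
204 (np.int64(305), np.int64(331), 27)
208 (np.int64(305), np.int64(331), 27)
212 (np.int64(305), np.int64(332), 28)
216 None
220 None
224 None
time_s: 8.95
position: [0.5153, 0.1811, 0.1137]
ee_rot: [0.864, 0.063, -0.498, 0.037]
ft_force: [-0.1, -0.5, 0.9]
opening: 0.0533
t 8.95 p [0.5153 0.1811 0.1137] ypr x: [ 0.496  0.072 -0.865] y: [ 0.145 -0.989  0.001] f [-0.1 -0.5  0.9] m [-0.01  0.39 -0.04] op 0.0533 q [0.11 0.3  1.87 0.04 0.44 1.51]
dp [2.64, -0.01, 0.1] turn [-0.0, -0.1, -0.1]
```

View pics/s7.png

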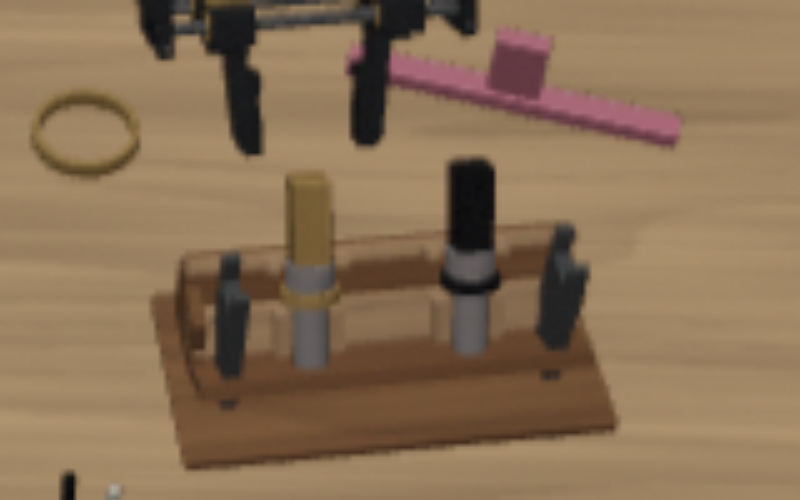

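```bash
python3 - <<'E'
from h import *
s=st();P=pose("scene");f=lambda X:np.round((proj(P,X)-[310,150])*5)
print("tcp",f(s["position"]),"headtop",f(HEAD+.025*AX),"head",f(HEAD),"headbot",f(HEAD-.025*AX))
A=R.from_quat(s["ee_rot"]).as_matrix()
for k in(-.035,.035): print(f(s["position"]+A[:,1]*k))
q=cv2.imread("pics/s7.png")
p,d=capture("scene");cv2.imwrite("pics/s8.png",cv2.resize(p[150:250,310:470],(800,500)));print(np.abs(cv2.resize(p[150:250,310:470],(800,500)).astype(int)-q).mean())
K,Am,o=P
for u,v in((358,176),(383,176),(358,172),(383,172)):
    print(u,v,o+Am@np.linalg.solve(K,[u,v,1])*d[v,u])
E
```

```text
t 9.0 p [0.5154 0.1812 0.1131] ypr x: [ 0.495  0.071 -0.866] y: [ 0.144 -0.99   0.001] f [-0.1 -1.4 -1.1] m [-0.03  0.39 -0.02] op 0.0529 q [0.11 0.31 1.87 0.04 0.44 1.51]
tcp [306. 202.] headtop [305. 171.] head [306. 214.] headbot [306. 256.]
[368. 197.]
[243. 207.]
0.5539141666666667
358 176 [0.50731871 0.14125952 0.16144663]
383 176 [0.50065168 0.2099373  0.15692019]
358 172 [0.49941978 0.14094652 0.16885613]
383 172 [0.49292218 0.20956326 0.16458465]
```

View pics/s8.png

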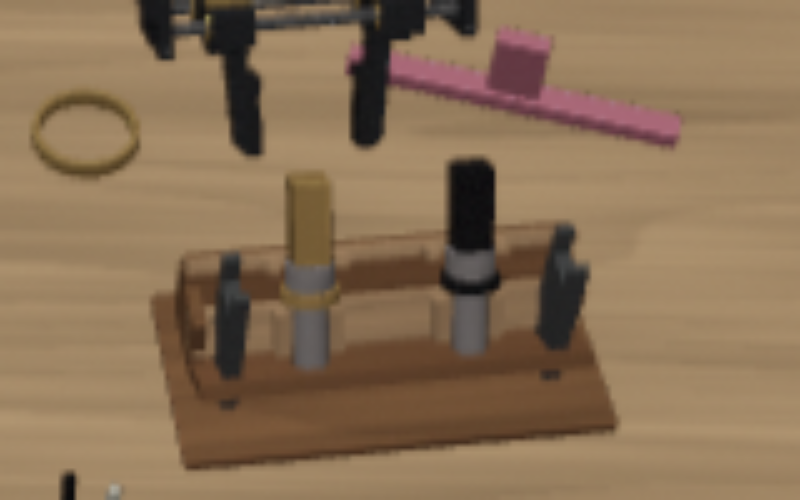

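```bash
python3 - <<'E'
from h import *
np.set_printoptions(precision=4,suppress=True)
P=pose("scene");print("s4 tcp",(proj(P,[.5061,-.3183,.178])-[150,120])*2.5)
s=read_state();A=R.from_quat(s["ee_rot"]).as_matrix()
p,d=capture("scene");K,Am,o=P
v,u=np.nonzero(p[150:184,335:410].max(2)<45);u+=335;v+=150
C=o+(np.linalg.solve(K,np.c_[u,v,np.ones(len(u))].T)*d[v,u]).T@Am.T
T=(C-s["position"])@A
k=(abs(T[:,1])<.06)&(abs(T[:,2])<.05);T=T[k];
for a,b in((-.06,0),(0,.06)):
    q=T[(T[:,1]>a)&(T[:,1]<b)];q=q[np.argsort(-q[:,0])];print(q[:6])
p,d=capture("top");P=pose("top");cv2.imwrite("pics/t9.png",cv2.resize(p[140:260,160:320],(800,600)));print((proj(P,s["position"])-[160,140])*5)
E
```

```text
s4 tcp [ 95.1643 117.8464]
[[-0.035  -0.0312 -0.0091]
 [-0.036  -0.0278 -0.0116]
 [-0.0366 -0.0295 -0.0046]
 [-0.0372 -0.0265 -0.0056]
 [-0.0381 -0.0384 -0.0025]
 [-0.0381 -0.0362 -0.0116]]
[[-0.0359  0.0361 -0.0125]
 [-0.0366  0.0322 -0.0064]
 [-0.0366  0.0295 -0.0072]
 [-0.0379  0.0382 -0.0092]
 [-0.0387  0.0361 -0.0124]
 [-0.0399  0.0324 -0.0077]]
[456.314  338.8274]
```

View pics/t9.png

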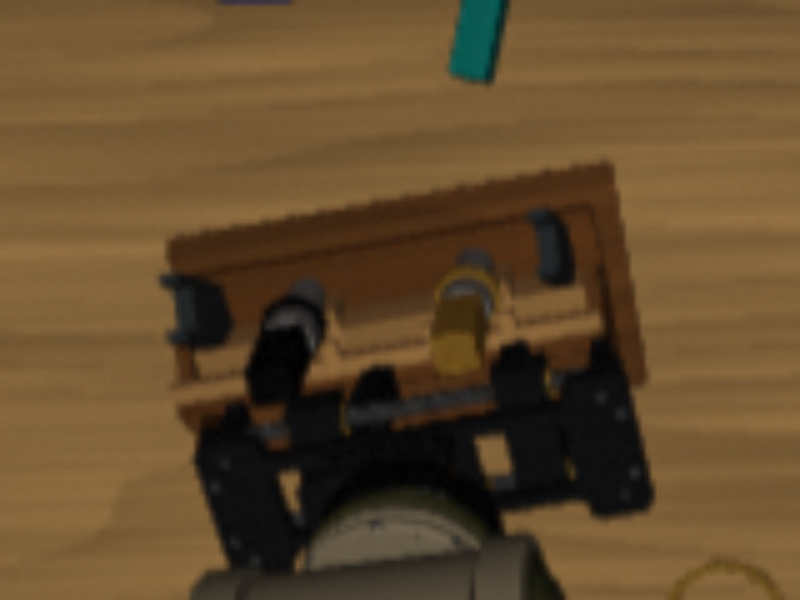

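```bash
python3 - <<'E'
from h import *
c=camera_params("wrist");M=np.linalg.inv(c["mount"])
for x in(0,-.0187,-.035,-.05):
  for y in(-.0265,.0265,.044):
    q=c["intrinsics"]@(M@[x,y,0,1])[:3];print(x,y,np.round(q[:2]/q[2]))
p,d=capture("wrist");cv2.imwrite("pics/w10.png",p)
print(d[235:300:8,255],d[235:300:8,390])
E
```

```text
0 -0.0265 [277. 236.]
0 0.0265 [370. 236.]
0 0.044 [401. 236.]
-0.0187 -0.0265 [273. 250.]
-0.0187 0.0265 [375. 250.]
-0.0187 0.044 [409. 250.]
-0.035 -0.0265 [268. 264.]
-0.035 0.0265 [380. 264.]
-0.035 0.044 [417. 264.]
-0.05 -0.0265 [262. 280.]
-0.05 0.0265 [386. 280.]
-0.05 0.044 [427. 280.]
[0.23823927 0.23452045 0.         0.14466093 0.13759744 0.13694556
 0.1362355  0.1372636  0.13759941] [0.23875487 0.23410511 0.15320016 0.14495644 0.13932775 0.13631938
 0.13712679 0.13739152 0.13660204]
```

View pics/w10.png

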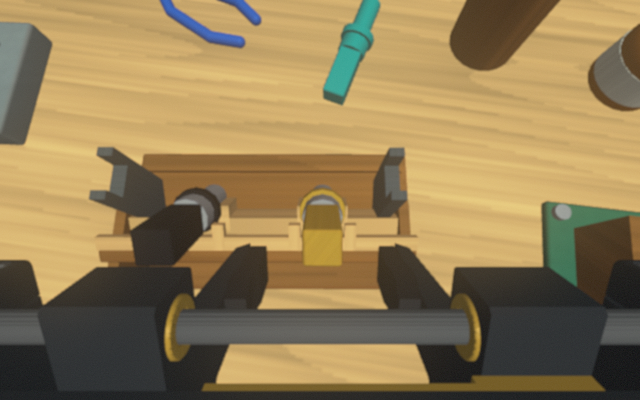

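At 53 mm opening, all views put the real fingertips about 35 mm behind the nominal TCP, so I'll check how they sit when nearly closed, clear of the mandrel.

```bash
python3 -m creep '{"dp": [[-1.5,0,0],[-3.5,0,0],[-4,0,0],[-4,0,0],[-4,0,0]], "turn": [[0,0,0],[0,0,0],[0,0,0],[0,0,0],[0,0,0]]}' 0.75
python3 -m creep '{"dp": [[0,0,0],[0,0,0],[0,0,0]], "turn": [[0,0,0],[0,0,0],[0,0,0]]}'
python3 - <<'E'
from h import *
s=st()
p,d=capture("wrist");cv2.imwrite("pics/w11.png",p)
p,d=capture("scene");cv2.imwrite("pics/s11.png",cv2.resize(p[130:230,310:470],(800,500)));P=pose("scene");print((proj(P,s["position"])-[310,130])*5)
E
```

```text
time_s: 9.62
position: [0.495, 0.179, 0.1505]
ee_rot: [0.865, 0.063, -0.496, 0.037]
ft_force: [0.2, -0.3, 0.1]
opening: 0.0229
time_s: 9.87
position: [0.4948, 0.179, 0.1492]
ee_rot: [0.864, 0.063, -0.498, 0.037]
ft_force: [-0.9, 0.1, 0.2]
opening: 0.0221
t 9.87 p [0.4948 0.179  0.1492] ypr x: [ 0.497  0.072 -0.865] y: [ 0.146 -0.989  0.001] f [-0.9  0.1  0.2] m [-0.03  0.37 -0.02] op 0.0221 q [0.11 0.21 1.87 0.03 0.53 1.52]
[306.20506598 230.46419337]
```

View pics/w11.png

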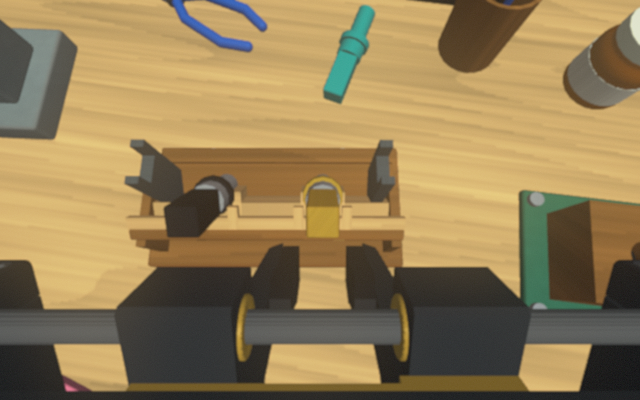

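View pics/s11.png

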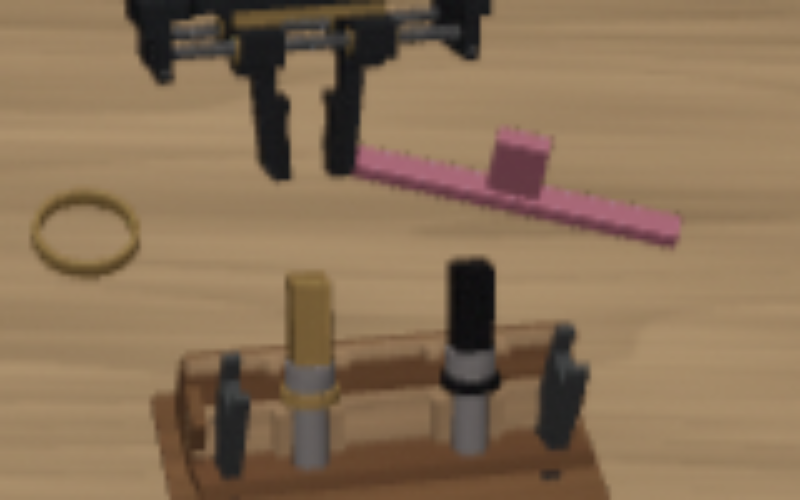

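```bash
python3 - <<'E'
from h import *
p=cv2.imread("pics/s2.png")[60:180,560:740];cv2.imwrite("pics/s2z.png",cv2.convertScaleAbs(cv2.resize(p,(800,533),interpolation=2),alpha=1.5))
P=pose("scene");f=lambda X:((proj(P,X)-[150,120])*2.5-[560,60])*800/180
t=np.array([.5508,.2351,.2135]);print("tcp",f(t),"bar under",f(t-[0,0,.021]),"handle top",f(t+[0,0,.036]),"handle base",f(t-[0,0,.009]))
E
```

```text
tcp [251.22480304 348.08833847] bar under [239.05424492 409.65457717] handle top [272.79522121 238.97177211] handle base [245.97262833 374.65709882]
```

View pics/s2z.png

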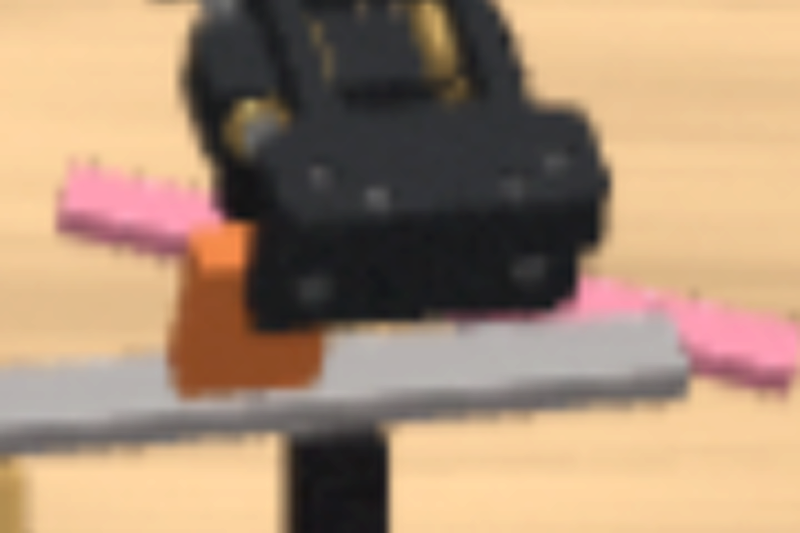

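All three cameras show the fingertips about 30 mm short of the stated TCP. A gentle physical test will settle it: go back to where the nominal tip overlaps the head by 17 mm and close softly.

```bash
python3 -m creep '{"dp": [[0,0,0],[0.5,0,0],[1.5,0,0],[3,0,0],[4,0,0]], "turn": [[0,0,0],[0,0,0],[0,0,0],[0,0,0],[0,0,0]]}' 0.45 5
python3 -m creep '{"dp": [[0,0,0],[0,0,0],[0,0,0],[0,0,0],[0,0,0]], "turn": [[0,0,0],[0,0,0],[0,0,0],[0,0,0],[0,0,0]]}' 0.85 5
python3 -m creep '{"dp": [[0,0,0],[0,0,0],[0,0,0]], "turn": [[0,0,0],[0,0,0],[0,0,0]]}'
python3 - <<'E'
from h import *
s=st();go(HEAD-.0187*AX,lean())
p,d=capture("wrist");cv2.imwrite("pics/w12.png",p)
E
```

```text
time_s: 10.38
position: [0.5152, 0.1819, 0.1138]
ee_rot: [0.864, 0.063, -0.498, 0.037]
ft_force: [-0.2, -0.4, -0.0]
opening: 0.048
time_s: 10.8
position: [0.5147, 0.1819, 0.1158]
ee_rot: [0.865, 0.063, -0.497, 0.037]
ft_force: [-0.7, -0.1, -0.8]
opening: 0.0175
time_s: 11.05
position: [0.5147, 0.1819, 0.1155]
ee_rot: [0.865, 0.063, -0.497, 0.037]
ft_force: [0.0, 0.7, 0.2]
opening: 0.0132
t 11.05 p [0.5147 0.1819 0.1155] ypr x: [ 0.498  0.072 -0.864] y: [ 0.146 -0.989  0.001] f [0.  0.7 0.2] m [-0.08  0.37 -0.01] op 0.0132 q [0.11 0.3  1.87 0.03 0.44 1.51]
dp [2.82, 0.08, 0.16] turn [0.0, -0.2, -0.1]
```

View pics/w12.png

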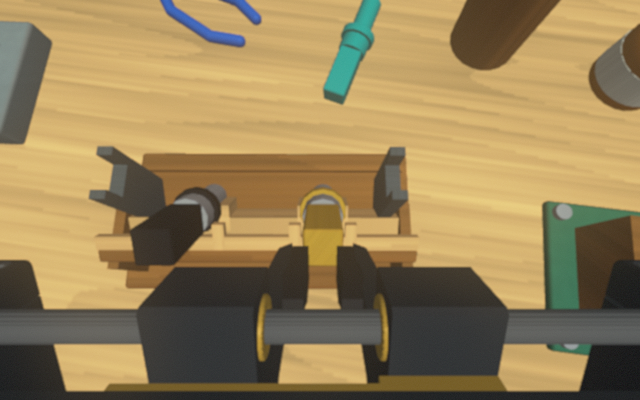

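The jaws closed to 13 mm without touching the 22 mm head. The real fingertips are therefore about 33–35 mm behind the reported TCP, and I'll use that offset from here. The wrist view shows the head still at (322,232) beyond the tips. Next I'll open, advance and grip.

```bash
python3 -m creep '{"dp": [[0,0,0],[0,0,0],[0,0,0],[0,0.1,0.1]], "turn": [[0,0,0],[0,0,0],[0,0,0],[0,0,0]]}' 0.4 20
python3 -m creep '{"dp": [[0.8,0,0],[2,0,0],[3.5,0,0],[4.8,0,0],[5.6,0,0]], "turn": [[0,0,0],[0,0,0],[0,-0.2,0],[0,-0.2,0],[0,-0.2,0]]}'
python3 - <<'E'
from h import *
s=st();go(HEAD-.052*AX,lean())
p,d=capture("wrist");cv2.imwrite("pics/w13.png",p)
p,d=capture("scene");cv2.imwrite("pics/s13.png",cv2.resize(p[130:230,310:470],(800,500)))
E
```

```text
time_s: 11.43
position: [0.5141, 0.1808, 0.1149]
ee_rot: [0.865, 0.063, -0.497, 0.037]
ft_force: [-0.9, -0.0, -0.3]
opening: 0.0377
time_s: 11.85
position: [0.5423, 0.1848, 0.0648]
ee_rot: [0.863, 0.063, -0.499, 0.037]
ft_force: [-0.5, 0.3, 0.1]
opening: 0.0531
t 11.85 p [0.5423 0.1848 0.0648] ypr x: [ 0.494  0.072 -0.867] y: [ 0.146 -0.989  0.001] f [-0.5  0.3  0.1] m [-0.05  0.36  0.  ] op 0.0531 q [0.11 0.43 1.86 0.05 0.33 1.5 ]
dp [0.38, -0.04, 0.01] turn [-0.0, 0.1, -0.1]
```

View pics/w13.png

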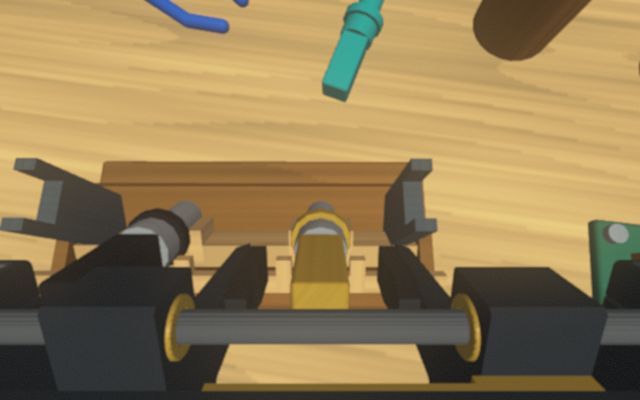

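View pics/s13.png

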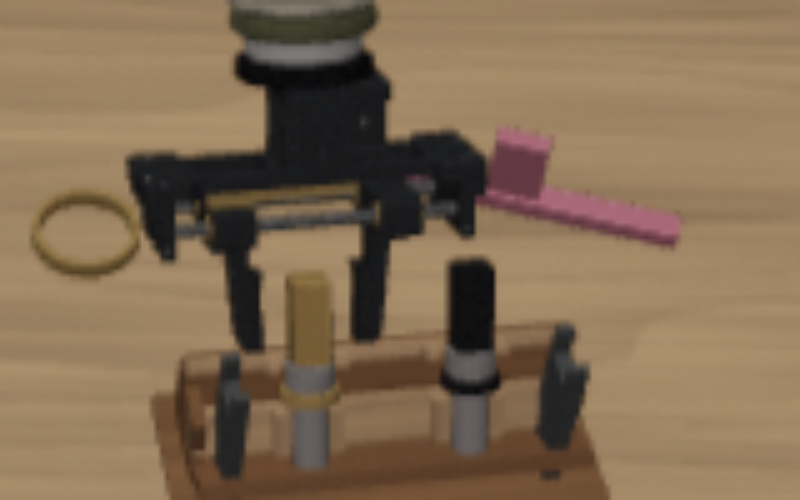

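The wrist view shows the brass head at (320,270), centred between the fingers at (255,265) and (395,265). The scene view shows the tips just above the head's foot, so I'll grip.

```bash
python3 -m creep '{"dp": [[0,0,0],[0,0,0],[0,0,0],[0,0,0],[0,0,0]], "turn": [[0,0,0],[0,0,0],[0,0,0],[0,0,0],[0,0,0]]}' 1 50
python3 -m creep '{"dp": [[0,0,0],[0,0,0],[0,0,0]], "turn": [[0,0,0],[0,0,0],[0,0,0]]}'
python3 -c "
from h import *
s=st();A=R.from_quat(s['ee_rot']).as_matrix();print(A.T@[0,0,1])"
```

```text
time_s: 12.37
position: [0.5419, 0.1849, 0.0669]
ee_rot: [0.864, 0.063, -0.498, 0.037]
ft_force: [-1.5, 2.5, 1.6]
opening: 0.0217
time_s: 12.62
position: [0.5419, 0.1849, 0.0668]
ee_rot: [0.864, 0.063, -0.498, 0.037]
ft_force: [-4.0, 0.4, 4.7]
opening: 0.0215
t 12.62 p [0.5419 0.1849 0.0668] ypr x: [ 0.495  0.072 -0.866] y: [ 0.146 -0.989  0.001] f [-4.   0.4  4.7] m [0.07 0.4  0.06] op 0.0215 q [0.11 0.42 1.86 0.05 0.33 1.5 ]
[-0.86564443  0.00104237 -0.50065819]
```

```bash
python3 -m creep '{"dp": [[-0.4,0,-0.25],[-0.9,0,-0.5],[-1.7,0,-1],[-2.6,0,-1.5],[-3.5,0,-2]], "turn": [[0,0,0],[0,0,0],[0,0,0],[0,0,0],[0,0,0]]}'
python3 -m creep '{"dp": [[-1.3,0,-0.75],[-3,0,-1.75],[-5,0,-2.9],[-7,0,-4],[-8,0,-4.6]], "turn": [[0,0,0],[0,0,0],[0,0,0],[0,0,0],[0,0,0]]}'
python3 - <<'E'
from h import *
s=st()
p,d=capture("scene");cv2.imwrite("pics/s14.png",cv2.resize(p[100:260,250:470],(800,582)))
E
```

```text
time_s: 13.03
position: [0.5414, 0.1847, 0.1071]
ee_rot: [0.863, 0.063, -0.499, 0.037]
ft_force: [0.1, -0.3, -3.0]
opening: 0.0216
time_s: 13.45
position: [0.5419, 0.1849, 0.202]
ee_rot: [0.864, 0.063, -0.497, 0.037]
ft_force: [-0.1, 0.1, -1.0]
opening: 0.0216
t 13.45 p [0.5419 0.1849 0.202 ] ypr x: [ 0.497  0.072 -0.865] y: [ 0.146 -0.989  0.001] f [-0.1  0.1 -1. ] m [-0.03  0.52 -0.01] op 0.0216 q [0.11 0.22 1.67 0.02 0.72 1.53]
```

View pics/s14.png

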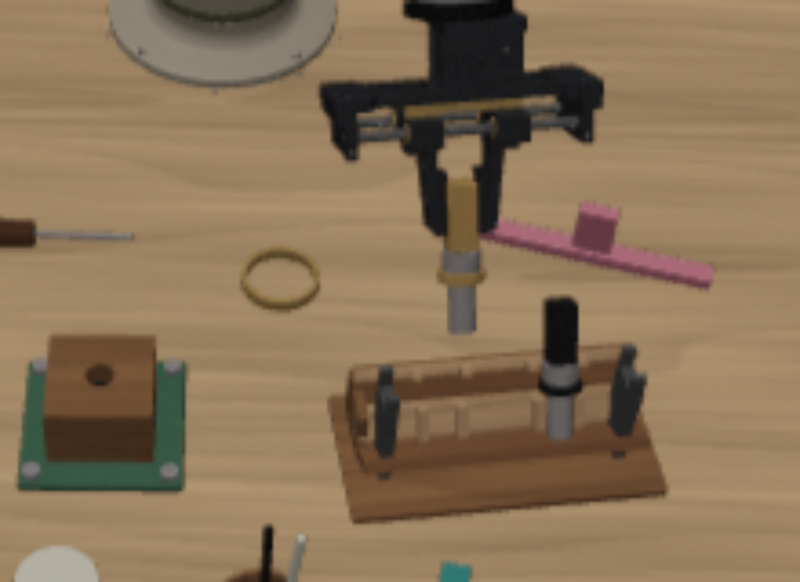

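The brass mandrel hangs from the jaws at crop (462,255), aligned with the tool. The black one still stands at (560,370). I'll swing over to the block while turning upright.

```bash
python3 -c "
from h import *
go([.53,-.08,.19],down(-88.8))"
```

```text
dp [-1.38, 26.04, 5.11] turn [7.0, -30.3, 1.8]
```

```bash
python3 -m creep '{"dp": [[-0.5,1.5,0.3],[-1,5,1],[-1.4,9,1.8],[-1.5,13,2.6],[-1.5,17,3.3]], "turn": [[1,-3,0],[2,-7,0],[3,-12,0.5],[4,-17,1],[5,-22,1.2]]}'
python3 -m creep '{"dp": [[0.2,4,0],[0.2,6.5,0],[0.2,8,0],[0.2,8.5,0]], "turn": [[1,-4,0],[2,-7,0],[2,-8,0],[2,-8,0]]}'
python3 -c "
from h import *
st();go([.53,-.08,.17],down(-88.8))"
```

```text
time_s: 13.92
position: [0.5297, 0.0099, 0.1958]
ee_rot: [0.753, 0.024, -0.658, 0.016]
ft_force: [1.2, 0.5, -1.8]
opening: 0.0216
time_s: 14.25
position: [0.5361, -0.0753, 0.1919]
ee_rot: [-0.706, -0.011, 0.708, -0.004]
ft_force: [-0.5, -0.7, -3.1]
opening: 0.0217
t 14.25 p [ 0.5361 -0.0753  0.1919] ypr x: [-0.002  0.01  -1.   ] y: [ 0.021 -1.    -0.01 ] f [-0.5 -0.7 -3.1] m [-0.01  0.19  0.03] op 0.0217 q [-0.36  0.38  1.34  0.01  1.42  1.19]
dp [2.19, 0.48, 0.62] turn [-0.0, 0.1, 0.6]
```

```bash
python3 -m creep '{"dp": [[1,0.5,0.6],[2,0.5,0.6],[2,0.5,0.6],[2,0.5,0.6]], "turn": [[0,0,0.5],[0,0.1,0.6],[0,0.1,0.6],[0,0.1,0.6]]}'
python3 - <<'E'
from h import *
s=st()
for n in("wrist","scene","top"):
    p,d=capture(n);cv2.imwrite(f"pics/{n}15.png",p)
    P=pose(n,s)
    A=R.from_quat(s["ee_rot"]).as_matrix();print(n,"tip pred",proj(P,s["position"]+.0397*A[:,0]),"hole",proj(P,[.53,-.08,.066]))
E
```

```text
time_s: 14.58
position: [0.5294, -0.077, 0.173]
ee_rot: [0.707, 0.009, -0.707, 0.009]
ft_force: [-0.2, 0.3, -2.2]
opening: 0.0215
t 14.58 p [ 0.5294 -0.077   0.173 ] ypr x: [ 0.001  0.    -1.   ] y: [ 0.024 -1.    -0.   ] f [-0.2  0.3 -2.2] m [ 0.03  0.19 -0.01] op 0.0215 q [-0.37  0.38  1.4   0.    1.36  1.18]
wrist tip pred [323.389615   214.33756687] hole [326.59211579 189.57944063]
scene tip pred [277.47920659 186.94513936] hole [277.4054989  203.00924068]
top tip pred [355.97692226 198.18818895] hole [355.56997226 200.36580252]
```

View pics/wrist15.png

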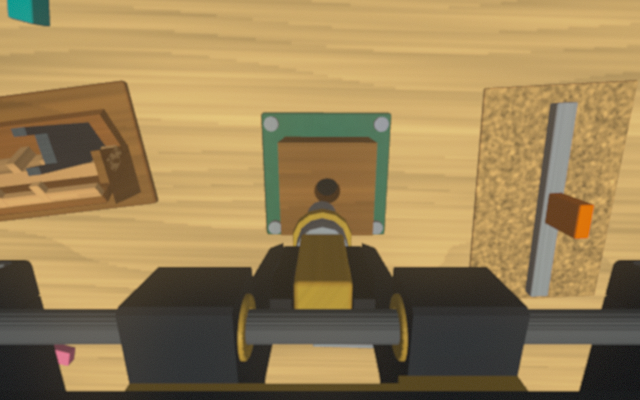

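View pics/scene15.png

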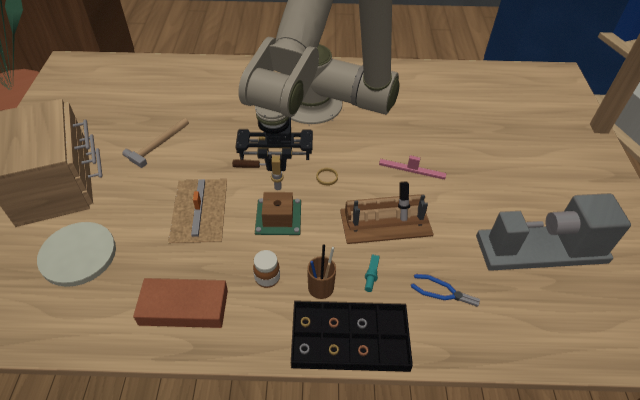

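The wrist view shows the hole at (327,190) on the block and the mandrel at (322,260) in the jaws. The black mandrel is at scene (404,200), the bar at (198,207), and the cup and jar are upright. Next I'll fit the hole and the shank tip.

```bash
python3 - <<'E'
from h import *
np.set_printoptions(precision=4,suppress=True)
s=read_state();s["position"]=np.array([.5294,-.077,.173]);
E={}
for n,b,thr in(("wrist",(305,172,350,205),60),("scene",(268,193,290,214),70)):
    I=cv2.imread(f"pics/{n}15.png");P=pose(n,s);x0,y0,x1,y1=b;g=I[y0:y1,x0:x1].max(2)
    g=cv2.resize(g,None,fx=8,fy=8,interpolation=cv2.INTER_CUBIC)
    for thr in((60,75,90) if n=="wrist" else (55,70,85)):
        m=(g<thr).astype(np.uint8);cs=cv2.findContours(m,cv2.RETR_EXTERNAL,cv2.CHAIN_APPROX_NONE)[0]
        c=max(cs,key=cv2.contourArea);(cx,cy),ax,an=cv2.fitEllipse(c)
        bb=cv2.boundingRect(c);uv=np.array([(cx+.5)/8-.5+x0,(cy+.5)/8-.5+y0]);X=onz(P,uv,.066)
        print(n,thr,uv,np.array(ax)/8,[bb[0]/8+x0,bb[1]/8+y0,bb[2]/8,bb[3]/8],"->",X)
    print(proj(P,[.53+.0115,-.08,.066]),proj(P,[.53-.0115,-.08,.066]),proj(P,[.53,-.08+.0115,.066]),proj(P,[.53,-.08-.0115,.066]))
a=cv2.imread("pics/wrist15.png")[160:270,270:385];b=cv2.imread("pics/scene15.png")[160:225,250:310]
cv2.imwrite("pics/z15.png",cv2.convertScaleAbs(np.hstack([cv2.resize(a,(418,400),interpolation=2),cv2.resize(b,(369,400),interpolation=2)]),alpha=1.4))
E
```

```text
wrist 60 [326.8413 184.052 ] [ 8.2185 15.062 ] [318.125, 180.125, 17.5, 9.875] -> [ 0.5351 -0.0802  0.066 ]
wrist 75 [326.6736 187.1253] [16.5413 20.2432] [316.75, 179.375, 21.0, 17.0] -> [ 0.5324 -0.0801  0.066 ]
wrist 90 [326.0275 191.4486] [22.4264 28.5723] [314.5, 178.75, 24.375, 26.25] -> [ 0.5285 -0.0797  0.066 ]
[326.7906 176.8985] [326.0881 202.3516] [313.3237 189.4736] [339.5396 190.0572]
scene 55 [277.1566 204.7137] [1.2737 3.8   ] [275.625, 204.5, 3.75, 1.375] -> [ 0.5363 -0.0803  0.066 ]
scene 70 [276.9501 202.9551] [5.2904 6.6065] [274.0, 200.75, 6.75, 5.375] -> [ 0.5298 -0.0813  0.066 ]
scene 85 [276.9564 202.7937] [6.0563 7.3714] [273.625, 200.125, 7.5, 6.25] -> [ 0.5292 -0.0813  0.066 ]
[277.1146 206.1251] [277.6933 199.9262] [281.4646 203.1148] [273.3471 202.9037]
```

View pics/z15.png

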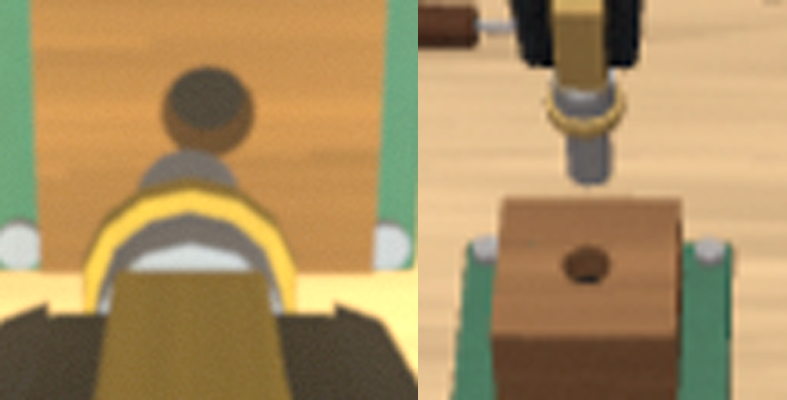

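```bash
python3 -c "
from h import *
st();go([.5295,-.0820,.114],down(-88.8))"
```

```text
t 14.73 p [ 0.5301 -0.0777  0.1737] ypr x: [ 0.002 -0.001 -1.   ] y: [ 0.024 -1.     0.001] f [-0.4 -0.3 -2. ] m [ 0.06  0.13 -0.02] op 0.0213 q [-0.37  0.38  1.4   0.    1.36  1.18]
dp [5.97, 0.42, 0.08] turn [0.2, -0.1, -0.1]
```

```bash
python3 -m creep '{"dp": [[1,0.4,0.1],[2.5,0.4,0.1],[4,0.4,0.1],[5,0.4,0.1],[5.4,0.4,0.1]], "turn": [[0,0,0],[0,0,0],[0,0,0],[0,0,0],[0,0,0]]}'
python3 -m creep '{"dp": [[0,0,0],[0,0,0],[0,0,0]], "turn": [[0,0,0],[0,0,0],[0,0,0]]}'
python3 - <<'E'
from h import *
s=st()
for n,(x0,y0,x1,y1) in dict(wrist=(270,160,385,270),scene=(250,160,310,225)).items():
    p,d=capture(n);cv2.imwrite(f"pics/{n}16.png",p)
a=cv2.imread("pics/wrist16.png")[160:270,270:385];b=cv2.imread("pics/scene16.png")[160:225,250:310]
cv2.imwrite("pics/z16.png",cv2.convertScaleAbs(np.hstack([cv2.resize(a,(418,400),interpolation=2),cv2.resize(b,(369,400),interpolation=2)]),alpha=1.4))
E
```

```text
time_s: 15.15
position: [0.5287, -0.0819, 0.1181]
ee_rot: [-0.707, -0.008, 0.707, -0.008]
ft_force: [-0.3, -0.7, -2.7]
opening: 0.0215
time_s: 15.4
position: [0.5295, -0.0824, 0.1199]
ee_rot: [0.708, 0.008, -0.706, 0.008]
ft_force: [0.9, 0.4, -1.8]
opening: 0.0215
t 15.4 p [ 0.5295 -0.0824  0.1199] ypr x: [ 0.003 -0.001 -1.   ] y: [ 0.023 -1.     0.001] f [ 0.9  0.4 -1.8] m [-0.02  0.16 -0.02] op 0.0215 q [-0.38  0.43  1.48 -0.    1.23  1.17]
```

View pics/z16.png

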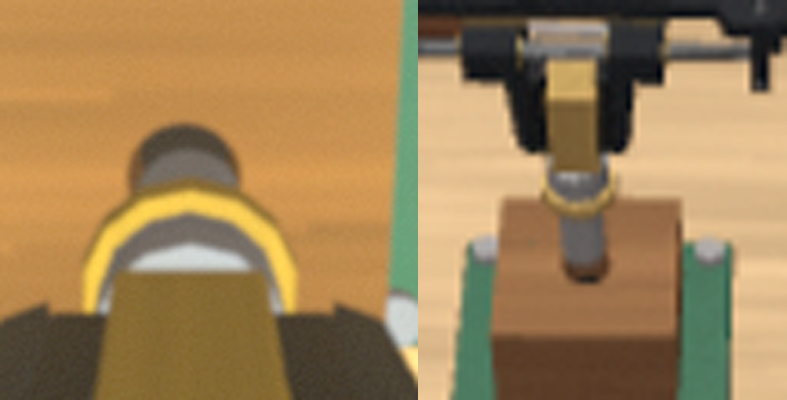

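In the wrist crop the shank is centred at x=190 and the hole at x=185, and the depth direction matches. That is a 1 mm correction towards -tool y. I'll go down gently.

```bash
python3 -m creep '{"dp": [[0.3,-0.1,0],[0.6,-0.1,0],[0.9,-0.1,0],[1.2,-0.1,0],[1.4,-0.1,0]], "turn": [[0,0,0],[0,0,0],[0,0,0],[0,0,0],[0,0,0]]}'
python3 -m creep '{"dp": [[0.1,0,0],[0.2,0,0],[0.3,0,0]], "turn": [[0,0,0],[0,0,0],[0,0,0]]}'
python3 -c "
from h import *
st()"
```

```text
time_s: 15.92
position: [0.5288, -0.0813, 0.1045]
ee_rot: [0.707, 0.008, -0.707, 0.008]
ft_force: [-0.2, -0.2, -2.7]
opening: 0.0215
time_s: 16.17
position: [0.529, -0.0814, 0.1019]
ee_rot: [0.707, 0.008, -0.707, 0.008]
ft_force: [-0.2, -0.0, -1.9]
opening: 0.0216
t 16.17 p [ 0.529  -0.0814  0.1019] ypr x: [ 0.001 -0.001 -1.   ] y: [ 0.023 -1.     0.001] f [-0.2 -0.  -1.9] m [-0.02  0.15  0.  ] op 0.0216 q [-0.37  0.46  1.5  -0.    1.18  1.17]
```

```bash
python3 -m creep '{"dp": [[0.1,0,0],[0.2,0,0],[0.3,0,0],[0.4,0,0],[0.5,0,0]], "turn": [[0,0,0],[0,0,0],[0,0,0],[0,0,0],[0,0,0]]}'
python3 -m creep '{"dp": [[0.1,0,0],[0.2,0,0],[0.3,0,0],[0.4,0,0]], "turn": [[0,0,0],[0,0,0],[0,0,0],[0,0,0]]}'
python3 -c "
from h import *
st()"
```

```text
time_s: 16.58
position: [0.529, -0.0814, 0.0969]
ee_rot: [0.707, 0.008, -0.707, 0.008]
ft_force: [-0.4, -0.2, -2.1]
opening: 0.0217
time_s: 16.92
position: [0.529, -0.0813, 0.0929]
ee_rot: [0.707, 0.008, -0.707, 0.008]
ft_force: [0.3, 0.3, -3.2]
opening: 0.0218
t 16.92 p [ 0.529  -0.0813  0.0929] ypr x: [ 0.001 -0.001 -1.   ] y: [ 0.023 -1.     0.001] f [ 0.3  0.3 -3.2] m [0.07 0.17 0.02] op 0.0218 q [-0.37  0.47  1.52 -0.    1.16  1.17]
```

```bash
python3 -m creep '{"dp": [[0.1,0,0],[0.2,0,0],[0.3,0,0],[0.4,0,0],[0.5,0,0]], "turn": [[0,0,0],[0,0,0],[0,0,0],[0,0,0],[0,0,0]]}'
python3 -c "
from h import *
st()"
```

```text
time_s: 17.33
position: [0.5293, -0.0814, 0.0885]
ee_rot: [0.708, 0.008, -0.706, 0.008]
ft_force: [-1.3, 0.8, 4.2]
opening: 0.0216
t 17.33 p [ 0.5293 -0.0814  0.0885] ypr x: [ 0.002 -0.001 -1.   ] y: [ 0.023 -1.     0.001] f [-1.3  0.8  4.2] m [0.25 0.47 0.03] op 0.0216 q [-0.37  0.47  1.52 -0.    1.15  1.17]
```

The stop is felt: fz rose by about 7 N. I'll press on, watching side loads.

```bash
python3 -m creep '{"dp": [[0.1,0,0],[0.2,0,0],[0.3,0,0],[0.4,0,0],[0.5,0,0]], "turn": [[0,0,0],[0,0,0],[0,0,0],[0,0,0],[0,0,0]]}'
python3 -c "
from h import *
st()"
python3 -m creep '{"dp": [[0.1,0,0],[0.2,0,0],[0.3,0,0],[0.4,0,0],[0.5,0,0]], "turn": [[0,0,0],[0,0,0],[0,0,0],[0,0,0],[0,0,0]]}'
python3 -c "
from h import *
st()"
```

```text
time_s: 17.75
position: [0.5292, -0.0814, 0.0831]
ee_rot: [0.708, 0.008, -0.707, 0.008]
ft_force: [0.0, 1.0, 4.6]
opening: 0.0217
t 17.75 p [ 0.5292 -0.0814  0.0831] ypr x: [ 0.001 -0.001 -1.   ] y: [ 0.023 -1.     0.001] f [0.  1.  4.6] m [ 0.1   0.28 -0.  ] op 0.0217 q [-0.37  0.48  1.53 -0.    1.13  1.17]
time_s: 18.17
position: [0.5291, -0.0814, 0.0779]
ee_rot: [0.707, 0.008, -0.707, 0.008]
ft_force: [-0.5, 0.4, 4.1]
opening: 0.0212
t 18.17 p [ 0.5291 -0.0814  0.0779] ypr x: [ 0.001 -0.001 -1.   ] y: [ 0.023 -1.     0.001] f [-0.5  0.4  4.1] m [0.1  0.26 0.01] op 0.0212 q [-0.37  0.49  1.53 -0.    1.12  1.17]
```

```bash
python3 -m creep '{"dp": [[0.1,0,0],[0.2,0,0],[0.3,0,0],[0.4,0,0],[0.5,0,0]], "turn": [[0,0,0],[0,0,0],[0,0,0],[0,0,0],[0,0,0]]}'
python3 -m creep '{"dp": [[0.1,0,0],[0.2,0,0],[0.3,0,0]], "turn": [[0,0,0],[0,0,0],[0,0,0]]}'
python3 - <<'E'
from h import *
s=st()
p,d=capture("wrist");cv2.imwrite("pics/w17.png",p)
q,d=capture("scene");cv2.imwrite("pics/s17.png",q)
cv2.imwrite("pics/z17.png",cv2.convertScaleAbs(np.hstack([cv2.resize(p[160:270,270:385],(418,400),interpolation=2),cv2.resize(q[160:225,250:310],(369,400),interpolation=2)]),alpha=1.4))
E
```

```text
time_s: 18.58
position: [0.5291, -0.0814, 0.0729]
ee_rot: [0.707, 0.008, -0.707, 0.008]
ft_force: [-0.2, 0.3, 6.2]
opening: 0.0216
time_s: 18.83
position: [0.5293, -0.0814, 0.0704]
ee_rot: [0.708, 0.008, -0.706, 0.008]
ft_force: [-3.7, 2.1, 18.3]
opening: 0.0215
t 18.83 p [ 0.5293 -0.0814  0.0704] ypr x: [ 0.002 -0.001 -1.   ] y: [ 0.023 -1.     0.001] f [-3.7  2.1 18.3] m [ 0.35  0.83 -0.04] op 0.0215 q [-0.37  0.5   1.54 -0.    1.1   1.17]
```

View pics/z17.png

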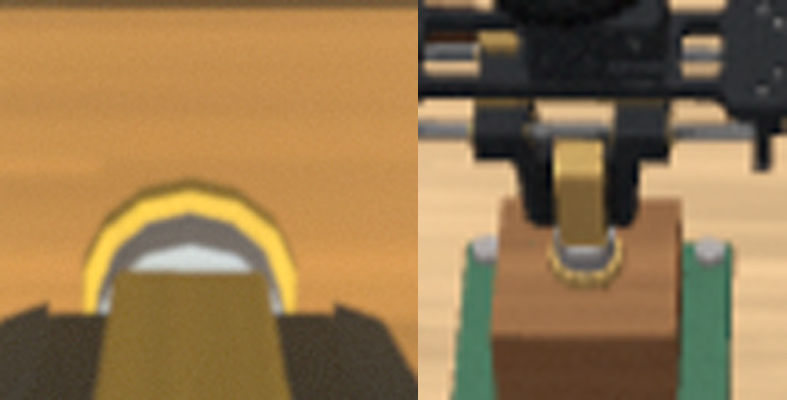

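The collar appears seated on the block at crop (587,265), and the force is rising. I'll press a little more to confirm the hard stop.

```bash
python3 -m creep '{"dp": [[0.05,0,0],[0.1,0,0],[0.1,0,0]], "turn": [[0,0,0],[0,0,0],[0,0,0]]}'
python3 -c "
from h import *
st()"
```

```text
time_s: 19.18
position: [0.5293, -0.0814, 0.0703]
ee_rot: [0.708, 0.008, -0.706, 0.008]
ft_force: [-3.6, 1.9, 17.7]
opening: 0.0211
t 19.18 p [ 0.5293 -0.0814  0.0703] ypr x: [ 0.002 -0.001 -1.   ] y: [ 0.023 -1.     0.001] f [-3.6  1.9 17.7] m [0.32 0.85 0.02] op 0.0211 q [-0.37  0.49  1.54 -0.    1.1   1.17]
```

```bash
python3 -m creep '{"dp": [[0.1,0,0],[0.2,0,0],[0.2,0,0]], "turn": [[0,0,0],[0,0,0],[0,0,0]]}'
python3 -m creep '{"dp": [[0.1,0,0],[0.2,0,0],[0.2,0,0]], "turn": [[0,0,0],[0,0,0],[0,0,0]]}'
python3 -c "
from h import *
st()"
```

```text
time_s: 19.43
position: [0.5295, -0.0813, 0.0702]
ee_rot: [0.708, 0.008, -0.706, 0.009]
ft_force: [-8.3, 4.6, 34.9]
opening: 0.0222
time_s: 19.68
position: [0.5297, -0.0813, 0.0701]
ee_rot: [0.709, 0.007, -0.705, 0.009]
ft_force: [-14.8, 5.1, 52.4]
opening: 0.0212
t 19.68 p [ 0.5297 -0.0813  0.0701] ypr x: [ 0.006 -0.002 -1.   ] y: [ 0.023 -1.     0.002] f [-14.8   5.1  52.4] m [1.1  2.73 0.01] op 0.0212 q [-0.37  0.49  1.55 -0.    1.1   1.17]
```

Hard stop confirmed: 52 N with no further travel. I'll relax the push, let go and retreat straight up.

```bash
python3 -m creep '{"dp": [[-0.2,0,0],[-0.45,0,0],[-0.5,0,0],[-0.5,0,0]], "turn": [[0,0,0],[0,0,0],[0,0,0],[0,0,0]]}'
python3 -c "
from h import *
st()"
```

```text
time_s: 20.02
position: [0.529, -0.0813, 0.0703]
ee_rot: [0.707, 0.008, -0.707, 0.008]
ft_force: [-1.9, 1.9, 10.8]
opening: 0.0215
t 20.02 p [ 0.529  -0.0813  0.0703] ypr x: [ 0.001 -0.    -1.   ] y: [ 0.023 -1.     0.   ] f [-1.9  1.9 10.8] m [ 0.3   0.6  -0.01] op 0.0215 q [-0.37  0.5   1.54 -0.    1.1   1.17]
```

```bash
python3 -m creep '{"dp": [[0,0,0],[0,0,0],[0,0,0],[0,0,0],[0,0,0]], "turn": [[0,0,0],[0,0,0],[0,0,0],[0,0,0],[0,0,0]]}' 0.45
python3 -c "
from h import *
st()"
python3 -m creep '{"dp": [[-0.5,0,0],[-1.5,0,0],[-3,0,0],[-5,0,0],[-8,0,0]], "turn": [[0,0,0],[0,0,0],[0,0,0],[0,0,0],[0,0,0]]}'
python3 -m creep '{"dp": [[-3,0,1],[-6,0,4],[-8,0,8],[-8,0,12],[-8,0,15]], "turn": [[0,0,0],[0,0,0],[0,0,0],[0,0,0],[0,0,0]]}'
python3 - <<'E'
from h import *
s=st()
for n in("scene","top","wrist"):
    p,d=capture(n);cv2.imwrite(f"pics/{n}18.png",p)
    if n=="scene": cv2.imwrite("pics/z18.png",cv2.resize(p[120:300,150:470],(800,450)));cv2.imwrite("pics/z18b.png",cv2.resize(p[170:235,245:315],(646,600),interpolation=2))
E
```

```text
time_s: 20.43
position: [0.5289, -0.0814, 0.0696]
ee_rot: [0.707, 0.008, -0.707, 0.008]
ft_force: [0.6, 0.9, -0.2]
opening: 0.0484
t 20.43 p [ 0.5289 -0.0814  0.0696] ypr x: [ 0. -0. -1.] y: [ 0.023 -1.     0.   ] f [ 0.6  0.9 -0.2] m [ 0.04  0.19 -0.08] op 0.0484 q [-0.37  0.5   1.54 -0.    1.1   1.17]
time_s: 20.85
position: [0.5281, -0.081, 0.1502]
ee_rot: [-0.706, -0.008, 0.708, -0.008]
ft_force: [-0.3, 0.7, 0.3]
opening: 0.0486
time_s: 21.27
position: [0.3769, -0.0843, 0.2317]
ee_rot: [0.708, 0.007, -0.706, 0.009]
ft_force: [0.2, -0.6, 0.2]
opening: 0.0486
t 21.27 p [ 0.3769 -0.0843  0.2317] ypr x: [ 0.004 -0.002 -1.   ] y: [ 0.023 -1.     0.003] f [ 0.2 -0.6  0.2] m [-0.01  0.23 -0.  ] op 0.0486 q [-0.53  0.06  1.65 -0.    1.42  1.02]
```

View pics/z18.png

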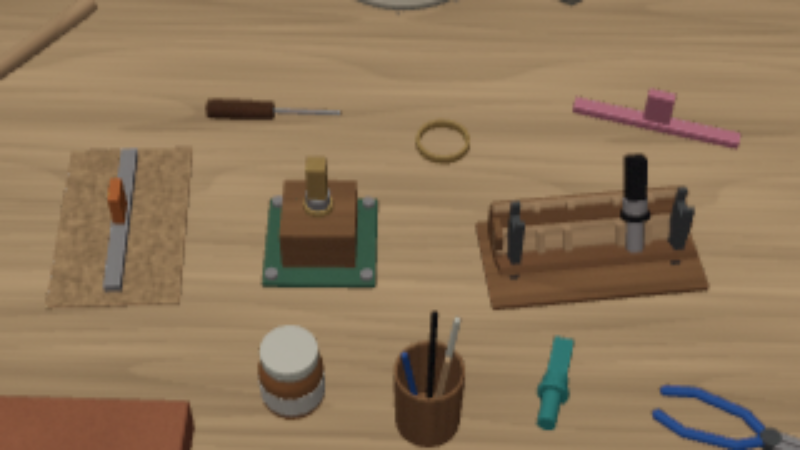

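View pics/z18b.png

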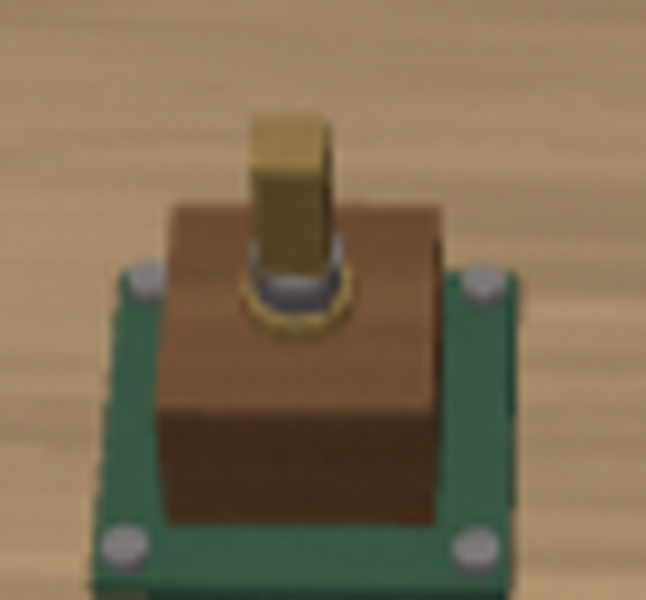

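View pics/top18.png

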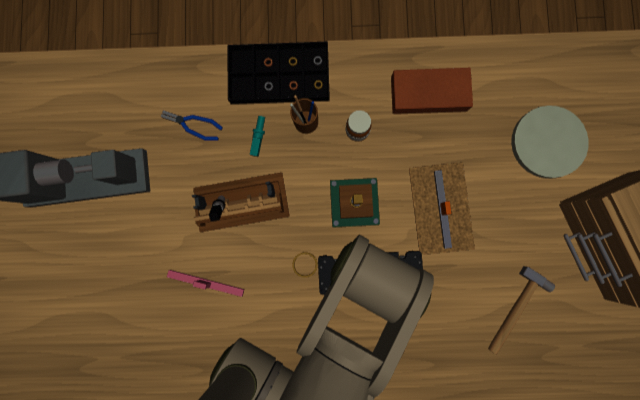

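The pictures show the mandrel upright at scene-crop (316,190) with its collar on the block, and the bar on the mat at (120,220). The black mandrel stands at (635,200), and the cup and jar stand. One height check before handing in.

```bash
python3 - <<'E'
from h import *
p,d=capture("top");P=pose("top");K,A,o=P;np.set_printoptions(precision=4,suppress=True)
def Z(u0,v0,u1,v1):
    v,u=np.mgrid[v0:v1,u0:u1];C=o+(np.linalg.solve(K,np.stack([u.ravel(),v.ravel(),np.ones(u.size)]))*d[v0:v1,u0:u1].ravel()).T@A.T
    return C
C=Z(350,193,366,207);h=C[C[:,2]>.12];print("head top",np.median(h,0),len(h));C=Z(342,188,349,214);print("block top",np.median(C[:,2]))
C=Z(432,165,452,252);b=C[(C[:,2]>.01)&(C[:,2]<.03)];print("bar",np.percentile(b,[3,50,97],axis=0))
E
```

```text
head top [ 0.527  -0.0812  0.1382] 91
block top 0.0655415602824061
bar [[ 0.4044 -0.3318  0.011 ]
 [ 0.4956 -0.3163  0.0153]
 [ 0.6031 -0.3032  0.0212]]
```

The head top is 72.7 mm above the block, against a nominal 73 mm, so the mandrel is fully home. The bar lies flat with its top at about 15–16 mm, within the mat. I'll hand in.

```bash
python3 -c "
from station import ticket
print(ticket.hand_in())"
```

```text
the job is handed in; nothing more can be done
None
```

The job is done and handed in at about 21 s on the robot's clock. I lifted the bar straight out of its brackets and laid it on the cork mat. Then I took the brass mandrel out of the rack, lowered it into the hole, pressed it home and let go.

**Last checks**
- **Insertion:** The shank entered the hole without touching the rim. I then pushed the rubber stop down until a hard stop; 52 N gave no further travel.
- **Seating:** The head top measured 72.7 mm above the block, against 73 mm nominal, and the collar looks flush in the picture.
- **Bar:** It lies flat, with its measured extent inside the mat.
- **Rest of the scene:** The black mandrel still stands in the rack, the cup and jar are upright, and the arm is clear of everything.

**One disagreement:** The real fingertips sit about 33–35 mm behind the reported TCP. The camera pictures and a soft closing test both showed this, and I allowed for it when gripping the mandrel. I found it only after moving the bar, so by my estimate the bar's handle was held by just its top few millimetres, though it did not slip.

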